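# Load the steam cooker with custards

## Robot

A 6-joint arm with a two-finger parallel gripper is mounted at the origin on a cart in front of the work surface, level with it; the furniture and walls round the work are solid. World frame = base frame: x ahead of the robot, y to its left, z up, the work surface at z = 0. Lengths are in m, angles in rad, forces in N, time in s.
With the tool pointing down it reaches from about 0.35 to 0.775 m from the base axis. Payload 7.3 kg.
Tool frame: the origin (TCP) lies at the very end of the fingers, on their centre line; the grasp point (between the pads) lies 19 mm behind it; z points along the fingers, y is the line along which they close (so a half turn about z gives the same grasp; the last joint's range is limited). The gripper opens to 92 mm and grips with 3 to 60 N. Pads are 19 mm wide; open, the fingers measure 130 mm over their backs; the gripper's body (75 mm by 190 mm) begins 47 mm behind the grasp point.
Start: joints at [0.993, 0.342, 1.524, -0, 1.275, -0.146], TCP at [0.22, 0.477, 0.192] pointing down, gripper open.
Joint ranges: [-2.53, 2.53], [-0.77, 2.02], [0.04, 2.7], [-1, 4.14], [0.28, 2.66], [-3.11, 3.11]. Speed limits (rad/s): [2.57, 2.57, 3.14, 3.14, 3.14, 3.14].

## Interface

Orientations are given as [roll, pitch, yaw] about the fixed x, y, z axes, in that order (R = Rz(yaw) Ry(pitch) Rx(roll)).
In Python, from cell import robot, read_camera, get_calibration gives the robot as it stands. The module is installed in compiled form; this text tells all that it offers.
- The arm moves only by the tool send_rows, never from a script. Its argument "plan" is a list of rows, each a list of 2 entries, a list of its own where there are three numbers: the shift along the tool's x, y, z as a fraction of full scale, then the turn, a rotation vector about the tool's x, y, z as a fraction of full scale. A call has exactly 10 rows; each row shifts and turns the commanded pose from where the row before left it, along the tool's axes as they then stand; what a row does not reach is not made up. Full scale, the value 1, is 0.025 m for a shift and 90 degrees for a turn. A row lasts 1/8 s, in which the tool goes at most 62.5 mm and 10.7 degrees, less where a joint would pass 70% of its speed; a pose out of reach is approached as far as the arm can. A call with a number of a shift or a turn outside -1 to 1 is refused whole. A call with a gripper value outside its range is refused whole. "gripper" is the opening, from -1 (shut) to 1 (fully open), so that 0 is half open, set as the call begins (left out, the last holds). The fingers move at their own pace and stop on an object; "force" is the grip in N (left out, the last holds). Time passes only in rows, so rows that do not move let the fingers close, or fill a call up. It gives the time, the measured TCP pose, the force, the opening and the grip force at its end, in the units of the state.
- robot.observe(): the state, without advancing time (a new reading comes with each control period).
- read_camera(name): name is "scene" or "top" or "wrist"; returns (picture, depth): 400x640x3 uint8, blue, green, red; 400x640 float32, m along the optical axis (not along the pixel's ray), 0 where there is no reading.
- get_calibration(name): a dict with "intrinsics" (3x3 intrinsics, pixels), "rvec" (rotation vector, rad) and "tvec" (3), from world to camera coordinates, as OpenCV has them. Camera axes: x right, y down, z forward; pixel columns grow to the right and rows downward; lengths in m; the calibration is good to about 2 mm. A picture is of the moment at which its call begins: read the wrist's pose just before it. get_calibration takes no time and is no camera call; for the wrist camera it gives the pose at the moment of the call.
- robot.hand_in(): hands the job in; it is judged then, once.
The state is a dict: "time": time; "qpos": joint angles; "qvel": joint speeds; "joint_efforts": joint torques, N m; "tool_pos": TCP position; "tool_rot": TCP orientation; "contact_force": force on the tool from outside, world axes, zero at the start; "torque": the same for the moment, N m; "opening": finger opening in m; "grip_force": force on a finger pad.
Only numpy, scipy, OpenCV 4.12 (cv2) and the standard library are available. Lean on these libraries where they do the work, as an engineer would, in place of code of your own. Each camera call takes 0.05 s, during which the arm holds its last target. There are 200 camera calls.

## Task

Get the custards into the steam cooker: press its red release button so the lid pops up, take hold of the lid and ease it right back until it rests open, lift the steaming rack off its hook and set it down level in the pot, and stand every custard cup upright on the rack. Then bring the lid down until it latches shut. Do not bang the lid open or shut, and do not disturb the honey jar or the spice jar.

Things in the scene. Friction and masses are not known exactly. Their poses are not given: they have to be found in the camera images.
- cooker: round steam cooker, green body, white lid, 204 mm diameter, rim 126 mm high; fixed. Origin: centre of its underside. Its own -x is the front, where a white pod (to 166 mm from the axis, 58 mm wide, top 94 mm high) carries the red button; +x is the hinge side. The pot inside is 176 mm in diameter, its flat floor 28 mm above the worktop
- pot_floor (a point): centre of the pot's flat floor, 98 mm below the rim. Behind the work hangs a wall cabinet: its doors begin 0.60 m ahead of the robot and 0.44 m above the worktop, so over the pot and the cups lean the wrist back towards the robot (about 0.35 rad)
- button_top (a point): centre of the top of the red release button (30 x 40 mm, its top 109 mm above the worktop when up) on the cooker's front pod; press straight down, about 4 N frees the latch after 4 mm, 5 N bottoms it at 8 mm; it springs back. Between button and lid a steel latch stands up to 143 mm
- release_button (a joint): release button, rad: 0 up, 0.22 fully down; the latch lets go at about 0.11
- cooker_lid (a joint): lid hinge, rad: 0 shut and latched (reads up to 0.02 then). Freed by the button, a spring lifts it to about 0.6 and holds it ajar; 1.9 is fully back against the stop, leaning past upright, where it rests by itself. The hinge is damped; let go short of upright it sinks to 0.6. To shut it, push it down against the spring (about 3 N at the bar, about 10 N at the end) until the latch snaps
- lid_bar (a point): middle of the lid's steel grab bar, 11 mm thick, 90 mm long, parallel to the hinge (the cooker's own y), 29 mm clear of the white dome; moves with the lid. Shut, it is 78 mm from the cooker's axis towards the front and 194 mm high; 202 mm from the hinge axis, seen from there 0.344 rad above level. Gripped across from above, it can turn between the fingers
- lid_hinge (a point): middle of the lid's hinge axis (the cooker's own y axis), 112 mm behind the cooker's axis, 126 mm above the worktop; the lid turns front-upwards about it, and fully back its edge reaches 330 mm above the worktop
- hook_stand: stand with a wooden foot and a thin dark post 200 mm high, fixed; origin centre of its foot. At 165 mm height a 6 mm thick steel hook reaches out 108 mm along the stand's own -x, its tip turned up by 10 mm
- hook_tip (a point): upturned tip of the hook, 108 mm from the post, 175 mm above the worktop
- steam_rack: steaming rack, 200 g: steel disc of 148 mm diameter with small holes, on three feet, its top face 30 mm above its origin (the centre of its underside). From its middle rises a stem with an upright oval eye (opening 19 mm wide, from 66 to 100 mm up, facing along the rack's own x), topped by the knob. At the start it hangs by the eye on the hook
- rack_knob (a point): middle of the rack's round black knob, 116 mm above the rack's origin; the knob is 16 mm thick, 20 mm tall (106 to 126 mm up), and is what to grip the rack by. To free the hanging rack (about 15 mm behind the hook's tip) lift it 14 to 24 mm, then draw it off past the tip and clear of the hook before raising it
- cup_0: blue custard cup with white lid (lid and cup are one piece), 50 mm diameter, 60 mm high, flat bottom; round knob 17 mm thick from 41 to 60 mm up on top, to grip it by. Origin: centre of the underside. About 120 g. Some of the four cups are absent
- cup_1: cup like cup_0
- cup_2: cup like cup_0
- cup_3: cup like cup_0
- honey_jar: honey jar with red cap, 58 x 62 x 86 mm, stands behind the cups; leave alone. Origin: centre of the underside
- spice_jar: spice jar with green cap, 42 x 42 x 99 mm, stands behind the cups; leave alone. Origin: centre of the underside

How it is judged:
On the way, in this order (a step that is already met when the one before it is completed fails the run):
1. the lid has been released and stands ajar (value of joint cooker_lid above 0.45 rad), for 0.1 s.
2. the lid rests fully back (value of joint cooker_lid above 1.75 rad and velocity of joint cooker_lid below 0.2 rad/s), for 0.2 s.
3. the rack stands level in the pot (horizontal distance between steam_rack and pot_floor below 0.02 m and z of steam_rack in the frame of pot_floor below 0.006 m and angle between steam_rack's own z axis and vertical below 0.1 rad and linear speed of steam_rack below 0.03 m/s), for 0.2 s.
4. every cup stands upright on the rack (all of step 3 and angle between each of cup_0, cup_1, cup_2, cup_3's own z axis and vertical below 0.25 rad and horizontal distance between each of cup_0, cup_1, cup_2, cup_3 and steam_rack below 0.08 m and z of cup_0 in the frame of steam_rack between 0.024 and 0.038 m and linear speed of each of cup_0, cup_1, cup_2, cup_3 below 0.03 m/s and z of cup_1 in the frame of steam_rack between 0.024 and 0.038 m and z of cup_2 in the frame of steam_rack between 0.024 and 0.038 m and z of cup_3 in the frame of steam_rack between 0.024 and 0.038 m), for 0.2 s.
At the end, for the whole second after the job is handed in: the rack stands level (within 0.1 rad) on the pot's floor, every cup that is present stands upright (within 0.25 rad) on the rack inside the pot and at rest, the lid is shut and latched (hinge below 0.05 rad) and the button is up (all of step 4 and value of joint cooker_lid below 0.05 rad and value of joint release_button below 0.08 rad and velocity of joint cooker_lid below 0.1 rad/s); the robot touches nothing.
It fails at once if the lid is slammed or dropped (faster than 3.5 rad/s downwards) (velocity of joint cooker_lid below -3.5 rad/s).
It fails at once if the lid is banged against its open stop (faster than 2.5 rad/s) (value of joint cooker_lid above 1.7 rad and velocity of joint cooker_lid above 2.5 rad/s).
It fails at once if the honey jar or the spice jar is disturbed (moved by more than 30 mm) (distance of any of honey_jar, spice_jar from where it was at the start of the episode above 0.03 m).
Of cup_0, cup_1, cup_2, cup_3 only 2 to 4 are there at a start; the rules pass over those that are not, and their reading is None.
At some moment in a run one of cup_0, cup_1, cup_2, cup_3 may be knocked a few centimetres aside while the robot is not near it.
Once in a run the grip may slacken for a moment while it holds something.
It also fails if it takes over 210 s, if anything falls off the work surface, if the arm or the gripper's body presses on something with over 40 N, if the wrist force passes 120 N, or if a joint passes its speed limit or range.

## Working session

There is one attempt and no reset: what is moved stays moved. The work goes in short steps, Python scripts to look and compute and a tool call to move; the robot and the scene stay as the last step left them, time stands still between calls to the robot, and variables do not carry over. Pictures are saved under pics/ and viewed, at most 14 in all, crops included, and the job is handed in when it is done.

Besides the shell and the picture viewer there is one more tool, called after ">>>" by a JSON object that holds its "api" and its "payload", one argument or row to a line. send_rows: Moves the arm, as the interface text tells. Shift numbers are shares of 0.025 m and turn numbers shares of 90 degrees, none past 1 either way. Its arguments: {"type":"object","properties":{"plan":{"type":"array"},"gripper":{"type":"number"},"force":{"type":"number"}},"required":["plan"]}

```bash
mkdir -p pics; cat > h.py <<'E'
import numpy as np, cv2
from scipy.spatial.transform import Rotation as R
from cell import robot, read_camera, get_calibration
def snap(n,f):
    c=get_calibration(n); p,d=read_camera(n); cv2.imwrite(f'pics/{f}.png',p)
    np.savez(f'/tmp/{f}.npz',p=p,d=d,K=np.array(c['intrinsics']),r=np.array(c['rvec'],float),t=np.array(c['tvec'],float))
def load(f):
    z=np.load(f'/tmp/{f}.npz'); return z
def cloud(f):
    z=load(f); d=z['d']; K=z['K']; Rm=cv2.Rodrigues(z['r'])[0]
    v,u=np.mgrid[:d.shape[0],:d.shape[1]]
    P=np.stack([(u-K[0,2])/K[0,0]*d,(v-K[1,2])/K[1,1]*d,d],-1)
    W=(P-z['t'].ravel())@Rm
    W[d==0]=np.nan
    return W,z['p']
def st():
    s=robot.observe(); print('t',round(s['time'],2),'pos',np.round(s['tool_pos'],4),'rot',np.round(s['tool_rot'],3),'F',np.round(s['contact_force'],1),'op',round(s['opening'],4),'g',round(s['grip_force'],1),'q',np.round(s['qpos'],2)); return s
def rel(pos,rpy,rows=None):
    """needed shift in tool frame (fractions) & turn, in total"""
    s=robot.observe(); R0=R.from_euler('xyz',s['tool_rot']); R1=R.from_euler('xyz',rpy)
    print('shift(tool,/0.025)',np.round(R0.inv().apply(np.array(pos)-s['tool_pos'])/.025,2),'turn(/90deg)',np.round((R0.inv()*R1).as_rotvec()/(np.pi/2),3))
E
python3 - <<'E'
from h import *
snap('scene','s0'); snap('top','t0'); st()
E
```

```text
t 0.1 pos [0.2195 0.4765 0.1918] rot [-3.14 -0.    2.71] F [-0.3  0.3 -0.1] op 0.0914 g 0.0 q [ 0.99  0.34  1.52 -0.    1.28 -0.15]
```

View pics/s0.png

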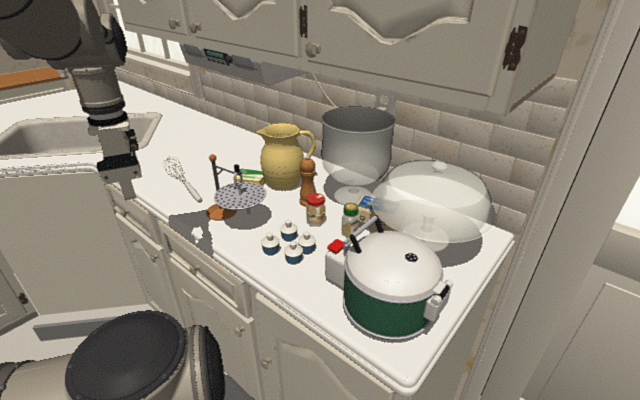

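View pics/t0.png

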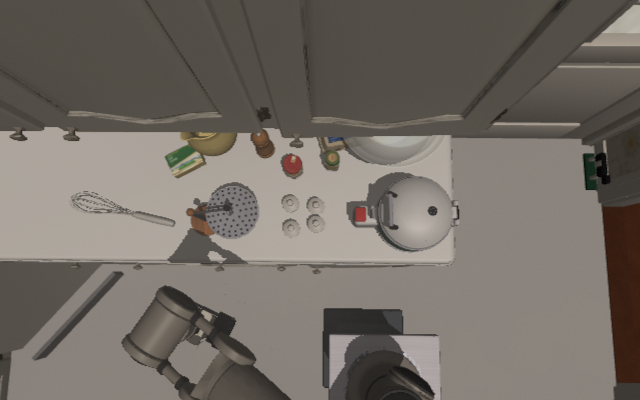

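```bash
python3 - <<'E'
from h import *
W,p=cloud('t0'); hsv=cv2.cvtColor(p,cv2.COLOR_BGR2HSV)
def at(n,u,v,k=1):
    print(n,np.round(np.nanmedian(W[v-k:v+k+1,u-k:u+k+1].reshape(-1,3),0),4))
for n,u,v in [('c',290,203),('c',315,205),('c',291,228),('c',316,223),('button',361,214),('barT',391,196),('barB',391,228),('barM',391,212),('hook',228,207),('knob',215,209),('table',340,245),('honey',293,164),('spice',332,158),('ventknob',433,211)]: at(n,u,v)
# red button
m=(hsv[...,0]<8)&(hsv[...,1]>150)&(hsv[...,2]>80)
n,l,s,c=cv2.connectedComponentsWithStats(m.astype(np.uint8))
for i in range(1,n):
    if s[i,4]>40: print('red',s[i],np.round(np.nanmean(W[l==i],0),4),np.round(np.nanmax(W[l==i],0)-np.nanmin(W[l==i],0),3))
# cup knobs: points z in .05-.075 near cups
S=W[185:245,275:335].reshape(-1,3)
q=S[(S[:,2]>.05)&(S[:,2]<.075)]
Z=cv2.kmeans(q[:,:2].astype(np.float32),4,None,(3,50,1e-5),5,cv2.KMEANS_PP_CENTERS); print(len(q),np.round(Z[2],4))
q=S[(S[:,2]>.025)&(S[:,2]<.08)]
Z=cv2.kmeans(q[:,:2].astype(np.float32),4,None,(3,50,1e-5),5,cv2.KMEANS_PP_CENTERS); print(len(q),np.round(Z[2],4))
# lid rim circle: points z .115-.15 
S=W[160:260,350:470].reshape(-1,3); q=S[(S[:,2]>.13)&(S[:,2]<.175)]
print('lid ext',np.nanmin(q,0),np.nanmax(q,0))
q=S[(S[:,2]>.185)&(S[:,2]<.21)]; print('bar',len(q),np.round(q.mean(0),4),q.min(0),q.max(0))
# rack disc
S=W[175:245,185:270].reshape(-1,3)
for a,b in [(.02,.07),(.07,.1),(.1,.13),(.13,.16),(.16,.175),(.175,.22)]:
    q=S[(S[:,2]>a)&(S[:,2]<b)]
    if len(q): print('rack',a,len(q),np.round(q.mean(0),4),np.round(q.min(0),3),np.round(q.max(0),3))
E
python3 - <<'E'
import cv2
p=cv2.imread('pics/t0.png')
cv2.imwrite('pics/t0c.png',cv2.resize(p[175:250,180:280],None,fx=8,fy=8,interpolation=cv2.INTER_CUBIC)[:600,:800])
E
```

```text
c [0.5238 0.2776 0.0617]
c [0.5183 0.2049 0.0601]
c [0.4512 0.2735 0.0599]
c [0.4659 0.2015 0.0634]
button [0.4878 0.0749 0.1077]
barT [0.5268 0.0029 0.1992]
barB [0.442  0.0011 0.1969]
barM [0.4838 0.0032 0.1982]
hook [0.4929 0.4338 0.1854]
knob [0.4902 0.4743 0.1685]
table [0.4071 0.1302 0.0019]
honey [0.6342 0.2693 0.0874]
spice [0.6493 0.1569 0.1016]
ventknob [ 0.4895 -0.1114  0.1757]
red [356 208   9  13 117] [0.4875 0.0778 0.1091] [0.035 0.023 0.017]
109 [[0.5261 0.2798]
 [0.4669 0.2029]
 [0.4527 0.2764]
 [0.5201 0.2046]]
873 [[0.4663 0.2035]
 [0.526  0.28  ]
 [0.5196 0.2048]
 [0.4519 0.2759]]
lid ext [ 0.38762477 -0.18959764  0.1300229 ] [0.59271413 0.05025624 0.17499864]
bar 178 [0.488  0.0059 0.1989] [ 0.44052129 -0.00727731  0.18528191] [0.53914969 0.01283183 0.20734034]
rack 0.02 18 [0.475 0.531 0.044] [0.459 0.526 0.02 ] [0.483 0.547 0.07 ]
rack 0.07 1543 [0.4923 0.4401 0.0966] [0.418 0.368 0.075] [0.566 0.533 0.1  ]
rack 0.1 553 [0.4896 0.44   0.1021] [0.418 0.367 0.1  ] [0.566 0.537 0.13 ]
rack 0.13 32 [0.4838 0.4844 0.1456] [0.474 0.434 0.131] [0.507 0.534 0.16 ]
rack 0.16 88 [0.4864 0.4802 0.1682] [0.474 0.43  0.161] [0.508 0.535 0.174]
rack 0.175 92 [0.485  0.4909 0.1947] [0.47  0.424 0.175] [0.498 0.542 0.208]
```

View pics/t0c.png

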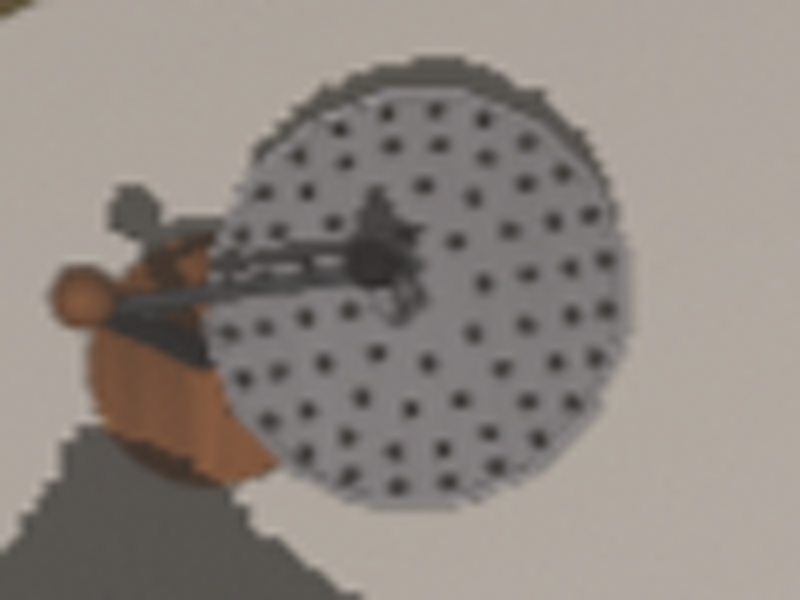

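```bash
cat >> h.py <<'E'
def rot(a=0,b=0,psi=np.pi):
    return R.from_euler('x',b)*R.from_euler('y',-a)*R.from_euler('z',psi)*R.from_euler('x',np.pi)
def go(pos,a=.35,b=0,psi=np.pi,frm=None):
    """turn first (total, /90deg), then shift in the new axes (total, /25mm)"""
    s=robot.observe(); R0=R.from_euler('xyz',s['tool_rot']); R1=rot(a,b,psi)
    if frm is None: frm=s['tool_pos']
    t=(R0.inv()*R1).as_rotvec()/(np.pi/2)
    d=R1.inv().apply(np.array(pos)-frm)/.025
    print('turn',np.round(t,3),'min rows %.1f'%(np.linalg.norm(t)/.119),'| shift',np.round(d,3),'rows %.1f'%np.abs(d).max())
E
python3 - <<'E'
from h import *
go((.4877,.079,.15),.2,0,np.pi/2)
E
```

```text
turn [-0.114 -0.072  0.723] min rows 6.2 | shift [-15.899  10.182   3.771] rows 15.9
```

>>> {"api": "send_rows", "payload": {
  "plan": [
    [[0,0,0],[-0.016,-0.01,0.103]],
    [[0,0,0],[-0.016,-0.01,0.103]],
    [[0,0,0],[-0.016,-0.01,0.103]],
    [[0,0,0],[-0.016,-0.01,0.103]],
    [[0,0,0],[-0.016,-0.01,0.103]],
    [[0,0,0],[-0.016,-0.01,0.103]],
    [[0,0,0],[-0.016,-0.01,0.103]],
    [[-1,0.64,0.2],[0,0,0]],
    [[-1,0.64,0.2],[0,0,0]],
    [[-1,0.64,0.2],[0,0,0]]
  ],
  "gripper": -1,
  "force": 20
}}

```text
time: 1.35
tool_pos: [0.2701, 0.401, 0.1865]
tool_rot: [2.946, -0.001, 1.574]
contact_force: [-0.3, 0.9, 0.5]
opening: 0.001
grip_force: 0.0
```

>>> {"api": "send_rows", "payload": {
  "plan": [
    [[-1,0.64,0.2],[0,0,0]],
    [[-1,0.64,0.2],[0,0,0]],
    [[-1,0.64,0.2],[0,0,0]],
    [[-1,0.64,0.2],[0,0,0]],
    [[-1,0.64,0.2],[0,0,0]],
    [[-1,0.64,0.2],[0,0,0]],
    [[-1,0.64,0.2],[0,0,0]],
    [[-1,0.64,0.2],[0,0,0]],
    [[-1,0.64,0.2],[0,0,0]],
    [[-1,0.64,0.2],[0,0,0]]
  ]
}}

```text
time: 2.6
tool_pos: [0.4375, 0.1516, 0.1684]
tool_rot: [2.946, -0.002, 1.574]
contact_force: [0.3, 0.5, -0.4]
opening: 0.0008
grip_force: 0.0
```

```bash
python3 - <<'E'
from h import *
st(); go((.4877,.079,.12),.2,0,np.pi/2)
E
```

```text
t 2.6 pos [0.4375 0.1516 0.1684] rot [ 2.946e+00 -2.000e-03  1.574e+00] F [ 0.3  0.5 -0.4] op 0.0008 g 0.0 q [ 0.19  0.14  1.89 -0.04  0.92  0.22]
turn [-0.003 -0.002  0.001] min rows 0.0 | shift [-2.902  1.583  2.295] rows 2.9
```

>>> {"api": "send_rows", "payload": {
  "plan": [
    [[-1,0.53,0.7],[0,0,0]],
    [[-1,0.53,0.7],[0,0,0]],
    [[-0.9,0.53,0.7],[0,0,0]],
    [[0,-0.04,0.2],[0,0,0]],
    [[0,-0.02,0.1],[0,0,0]],
    [[0,-0.02,0.1],[0,0,0]],
    [[0,-0.02,0.1],[0,0,0]],
    [[0,0,0],[0,0,0]],
    [[0,0,0],[0,0,0]],
    [[0,0,0],[0,0,0]]
  ]
}}

```text
time: 3.85
tool_pos: [0.4868, 0.0803, 0.1122]
tool_rot: [2.945, -0.002, 1.574]
contact_force: [-0.4, 0.1, -0.1]
opening: -0.0
grip_force: 0.0
```

>>> {"api": "send_rows", "payload": {
  "plan": [
    [[0,-0.02,0.1],[0,0,0]],
    [[0,-0.02,0.1],[0,0,0]],
    [[0,-0.01,0.05],[0,0,0]],
    [[0,-0.01,0.05],[0,0,0]],
    [[0,-0.01,0.05],[0,0,0]],
    [[0,-0.01,0.05],[0,0,0]],
    [[0,0,0],[0,0,0]],
    [[0,0,0],[0,0,0]],
    [[0,0,0],[0,0,0]],
    [[0,0,0],[0,0,0]]
  ]
}}

```text
time: 5.1
tool_pos: [0.4868, 0.0803, 0.1019]
tool_rot: [2.945, -0.002, 1.574]
contact_force: [-0.0, 0.9, 0.6]
opening: 0.0005
grip_force: 0.0
```

>>> {"api": "send_rows", "payload": {
  "plan": [
    [[0,-0.01,0.05],[0,0,0]],
    [[0,-0.01,0.05],[0,0,0]],
    [[0,-0.01,0.05],[0,0,0]],
    [[0,-0.01,0.05],[0,0,0]],
    [[0,0,0],[0,0,0]],
    [[0,0,0],[0,0,0]],
    [[0,0,0],[0,0,0]],
    [[0,0,0],[0,0,0]],
    [[0,0,0],[0,0,0]],
    [[0,0,0],[0,0,0]]
  ]
}}

```text
time: 6.35
tool_pos: [0.4867, 0.0803, 0.0968]
tool_rot: [2.945, -0.002, 1.574]
contact_force: [0.8, -0.2, -0.4]
opening: 0.0003
grip_force: 0.0
```

```bash
python3 - <<'E'
from h import *
snap('scene','s1'); st()
p=cv2.imread('pics/s1.png'); cv2.imwrite('pics/s1c.png',cv2.resize(p[180:350,220:480],None,fx=3,fy=3))
E
```

```text
t 6.4 pos [0.4867 0.0803 0.0968] rot [ 2.945e+00 -2.000e-03  1.574e+00] F [-0.  -0.5 -0.2] op 0.0004 g 0.0 q [0.01 0.29 1.93 0.   0.73 0.  ]
```

View pics/s1c.png

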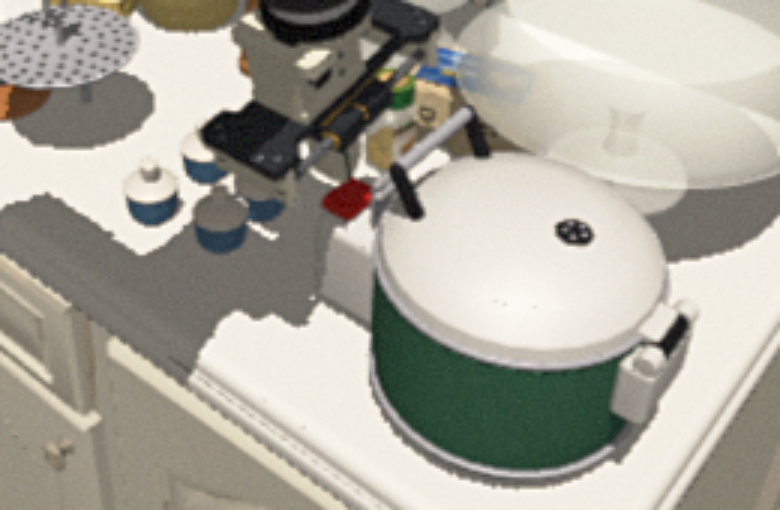

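```bash
python3 - <<'E'
from h import *
W,p=cloud('s1')
for n,(u,v) in dict(fing=(285,185),fing2=(345,160),btn=(347,200),bar1=(230,135),bar2=(410,25),bar3=(330,105)).items():
    uu,vv=220+u//3,180+v//3; print(n,np.round(np.nanmedian(W[vv-1:vv+2,uu-1:uu+2].reshape(-1,3),0),3))
z=load('s1')
for X in [(.4867,.0803,.0968),(.4877,.078,.109)]:
    q=cv2.projectPoints(np.array([X]),z['r'],z['t'],z['K'],None)[0].ravel(); print((q-[220,180])*3)
p=cv2.imread('pics/s1.png'); cv2.imwrite('pics/s1d.png',cv2.resize(p[215:265,280:360],None,fx=9,fy=9,interpolation=cv2.INTER_CUBIC))
snap('wrist','w1')
E
```

```text
fing [0.375 0.042 0.206]
fing2 [0.476 0.069 0.155]
btn [0.481 0.072 0.11 ]
bar1 [0.376 0.094 0.22 ]
bar2 [0.532 0.058 0.252]
bar3 [0.436 0.054 0.231]
[341.52876605 202.55285308]
[344.98062501 191.29040917]
```

View pics/w1.png

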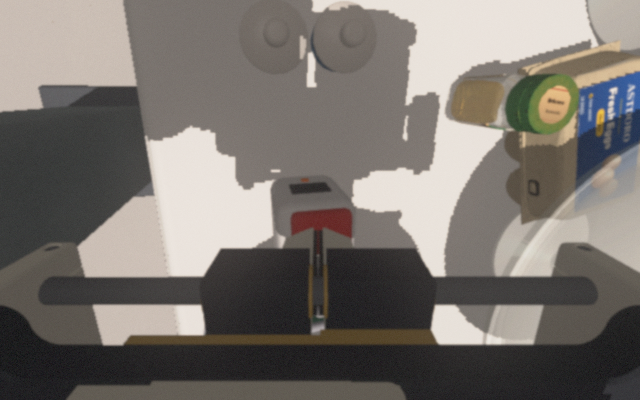

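View pics/s1d.png

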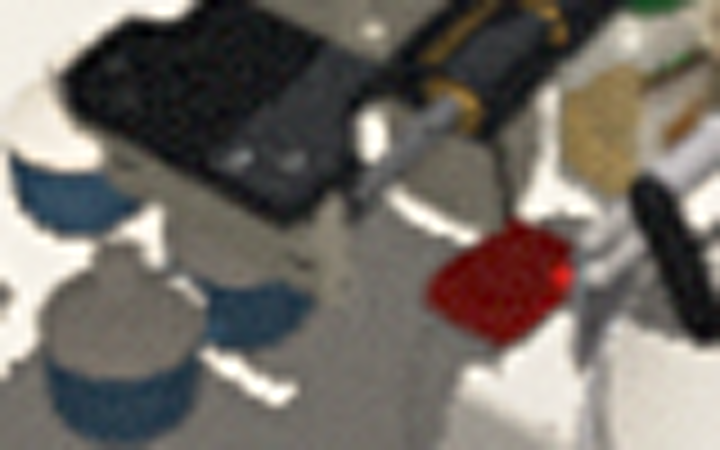

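```bash
python3 - <<'E'
from h import *
for f in ['s0','s1','w1','t0']:
    W,p=cloud(f); hsv=cv2.cvtColor(p,cv2.COLOR_BGR2HSV)
    m=((hsv[...,0]<8)|(hsv[...,0]>172))&(hsv[...,1]>150)&(hsv[...,2]>60)&(np.abs(W[...,1]-.075)<.04)&(np.abs(W[...,0]-.49)<.04)
    q=W[m]; print(f,len(q),'x',np.round(np.percentile(q[:,0],[2,50,98]),4),'y',np.round(np.percentile(q[:,1],[2,50,98]),4),'z',np.round(np.percentile(q[:,2],[2,50,98]),4))
W,p=cloud('w1'); print(W[238:262:6,318],load('w1')['d'][238:262:6,318])
E
```

```text
s0 142 x [0.4681 0.4826 0.5039] y [0.0596 0.0722 0.0862] z [0.1032 0.1094 0.1114]
s1 136 x [0.4684 0.4815 0.5028] y [0.0594 0.0722 0.0856] z [0.1029 0.1092 0.1112]
w1 561 x [0.4707 0.4893 0.5036] y [0.0764 0.0848 0.09  ] z [0.1063 0.1094 0.1108]
t0 116 x [0.4707 0.4878 0.5049] y [0.0664 0.0778 0.0893] z [0.1032 0.1089 0.115 ]
[[0.47755088 0.09015164 0.14187023]
 [0.47656558 0.08930823 0.14683306]
 [0.47530035 0.08943068 0.15318684]
 [0.47405274 0.08976899 0.15944875]] [0.16227236 0.15770708 0.1514968  0.14531015]
```

```bash
python3 - <<'E'
from h import *
z=load('w1')
for X in [(.4867,.0803,.0968),(.4867,.0803,.142)]:
    q=cv2.projectPoints(np.array([X]),z['r'],z['t'],z['K'],None)[0].ravel(); print(q)
W,p=cloud('w1')
for v in (236,244,250,254,270,300): print(v,[tuple(np.round(W[v,u],3)) for u in (260,300,312,318,326,345,380)])
W,p=cloud('s1')
q=W[(np.abs(W[...,0]-.487)<.035)&(np.abs(W[...,1]-.08)<.02)&(W[...,2]>.12)&(W[...,2]<.2)]
print(len(q)); 
for a in np.arange(.12,.2,.008):
    k=q[(q[:,2]>a)&(q[:,2]<a+.008)]
    if len(k): print(round(a,3),len(k),k.min(0).round(3),k.max(0).round(3))
cv2.imwrite('pics/w1c.png',cv2.resize(p[:1,:1],(10,10)))
E
```

```text
[318.21369231 220.54783153]
[334.75906843 253.34936859]
236 [(np.float64(0.447), np.float64(0.027), np.float64(0.001)), (np.float64(0.468), np.float64(0.091), np.float64(0.139)), (np.float64(0.475), np.float64(0.091), np.float64(0.141)), (np.float64(0.478), np.float64(0.09), np.float64(0.139)), (np.float64(0.482), np.float64(0.091), np.float64(0.143)), (np.float64(0.491), np.float64(0.092), np.float64(0.145)), (np.float64(0.574), np.float64(0.015), np.float64(0.0))]
244 [(np.float64(0.447), np.float64(0.018), np.float64(0.0)), (np.float64(0.467), np.float64(0.091), np.float64(0.149)), (np.float64(0.473), np.float64(0.091), np.float64(0.149)), (np.float64(0.477), np.float64(0.089), np.float64(0.147)), (np.float64(0.48), np.float64(0.091), np.float64(0.15)), (np.float64(0.489), np.float64(0.091), np.float64(0.152)), (np.float64(0.575), np.float64(0.005), np.float64(-0.0))]
250 [(np.float64(0.448), np.float64(0.117), np.float64(0.199)), (np.float64(0.46), np.float64(0.116), np.float64(0.2)), (np.float64(0.472), np.float64(0.091), np.float64(0.156)), (np.float64(0.475), np.float64(0.089)
[... 1040 characters left out ...]
oat64(0.447), np.float64(0.111), np.float64(0.216)), (np.float64(0.457), np.float64(0.112), np.float64(0.219)), (np.float64(0.462), np.float64(0.107), np.float64(0.213)), (np.float64(0.463), np.float64(0.107), np.float64(0.213)), (np.float64(0.465), np.float64(0.109), np.float64(0.216)), (np.float64(0.469), np.float64(0.111), np.float64(0.22)), (np.float64(0.478), np.float64(0.111), np.float64(0.221))]
144
0.128 7 [0.472 0.069 0.132] [0.487 0.07  0.136]
0.136 27 [0.46  0.068 0.136] [0.489 0.087 0.144]
0.144 37 [0.458 0.067 0.144] [0.494 0.089 0.152]
0.152 34 [0.456 0.067 0.152] [0.492 0.082 0.16 ]
0.16 31 [0.455 0.067 0.16 ] [0.492 0.09  0.167]
0.168 8 [0.452 0.068 0.168] [0.459 0.086 0.174]
```

```bash
python3 - <<'E'
from h import *
for f in('s0','t0'):
    W,p=cloud(f)
    q=W[(np.abs(W[...,0]-.22)<.12)&(np.abs(W[...,1]-.477)<.12)&(W[...,2]>.1)]
    if len(q): print(f,len(q),q.min(0),np.sort(q[:,2])[:10].round(3))
    for a in np.arange(.14,.32,.02):
        k=q[(q[:,2]>a)&(q[:,2]<a+.02)]
        if len(k): print(round(a,3),len(k),k.min(0).round(3),k.max(0).round(3))
E
```

```text
s0 6637 [0.1001154  0.35703621 0.22554462] [0.226 0.226 0.227 0.228 0.228 0.228 0.23  0.23  0.23  0.231]
0.22 32 [0.186 0.415 0.226] [0.21  0.436 0.239]
0.24 94 [0.184 0.413 0.24 ] [0.209 0.424 0.26 ]
0.26 96 [0.183 0.412 0.26 ] [0.208 0.425 0.28 ]
0.28 151 [0.151 0.381 0.28 ] [0.29  0.539 0.3  ]
0.3 445 [0.149 0.374 0.3  ] [0.288 0.539 0.32 ]
t0 6187 [0.10922202 0.35705531 0.29557676] [0.296 0.298 0.298 0.299 0.299 0.299 0.3   0.3   0.3   0.301]
0.28 9 [0.219 0.39  0.296] [0.287 0.536 0.3  ]
0.3 162 [0.161 0.381 0.301] [0.289 0.543 0.32 ]
```

>>> {"api": "send_rows", "payload": {
  "plan": [
    [[0,-0.03,0.15],[0,0,0]],
    [[0,-0.03,0.15],[0,0,0]],
    [[0,-0.03,0.15],[0,0,0]],
    [[0,-0.03,0.15],[0,0,0]],
    [[0,0,0],[0,0,0]],
    [[0,0,0],[0,0,0]],
    [[0,0,0],[0,0,0]],
    [[0,0,0],[0,0,0]],
    [[0,0,0],[0,0,0]],
    [[0,0,0],[0,0,0]]
  ]
}}

```text
time: 7.7
tool_pos: [0.4867, 0.0803, 0.0815]
tool_rot: [2.945, -0.002, 1.574]
contact_force: [-0.6, -1.0, 0.8]
opening: 0.0008
grip_force: 0.0
```

>>> {"api": "send_rows", "payload": {
  "plan": [
    [[0,-0.01,0.06],[0,0,0]],
    [[0,-0.01,0.06],[0,0,0]],
    [[0,-0.01,0.06],[0,0,0]],
    [[0,-0.01,0.06],[0,0,0]],
    [[0,0,0],[0,0,0]],
    [[0,0,0],[0,0,0]],
    [[0,0,0],[0,0,0]],
    [[0,0,0],[0,0,0]],
    [[0,0,0],[0,0,0]],
    [[0,0,0],[0,0,0]]
  ]
}}

```text
time: 8.95
tool_pos: [0.4869, 0.0803, 0.0754]
tool_rot: [2.945, -0.002, 1.574]
contact_force: [-0.6, 1.1, 2.0]
opening: 0.0006
grip_force: 1.0
```

>>> {"api": "send_rows", "payload": {
  "plan": [
    [[0,-0.01,0.06],[0,0,0]],
    [[0,-0.01,0.06],[0,0,0]],
    [[0,-0.01,0.06],[0,0,0]],
    [[0,-0.01,0.05],[0,0,0]],
    [[0,0,0],[0,0,0]],
    [[0,0,0],[0,0,0]],
    [[0,0,0],[0,0,0]],
    [[0,0,0],[0,0,0]],
    [[0,0,0],[0,0,0]],
    [[0,0,0],[0,0,0]]
  ]
}}

```text
time: 10.2
tool_pos: [0.4871, 0.0808, 0.0697]
tool_rot: [2.945, -0.002, 1.574]
contact_force: [-1.9, 4.8, 5.3]
opening: 0.0007
grip_force: 3.1
```

```bash
python3 - <<'E'
from h import *
snap('scene','s2'); st(); snap('top','t2')
for f in 's2','t2':
    W,p=cloud(f)
    q=W[(np.abs(W[...,0]-.49)<.06)&(W[...,1]>-.2)&(W[...,1]<.03)&(W[...,2]>.19)&(W[...,2]<.4)]
    print(f,len(q),q.min(0).round(3),q.max(0).round(3))
E
```

```text
t 10.25 pos [0.4872 0.0807 0.0697] rot [ 2.945 -0.003  1.574] F [-2.6  5.5  5.6] op 0.0007 g 3.1 q [0.01 0.33 1.96 0.   0.65 0.  ]
s2 3707 [ 0.43 -0.17  0.19] [0.55  0.021 0.399]
t2 2497 [ 0.43  -0.165  0.19 ] [0.55  0.004 0.301]
```

```bash
python3 - <<'E'
from h import *
p=cv2.imread('pics/s2.png'); cv2.imwrite('pics/s2c.png',cv2.resize(p[180:350,220:480],None,fx=3,fy=3))
W,p=cloud('t2')
q=W[(np.abs(W[...,0]-.49)<.06)&(W[...,1]>-.2)&(W[...,1]<.03)&(W[...,2]>.27)&(W[...,2]<.4)]
print(len(q),q.mean(0),q.min(0),q.max(0))
E
```

```text
203 [ 0.48960346 -0.06389184  0.292923  ] [ 0.43942962 -0.07155586  0.27292693] [ 0.54104404 -0.05645419  0.30066272]
```

View pics/s2c.png

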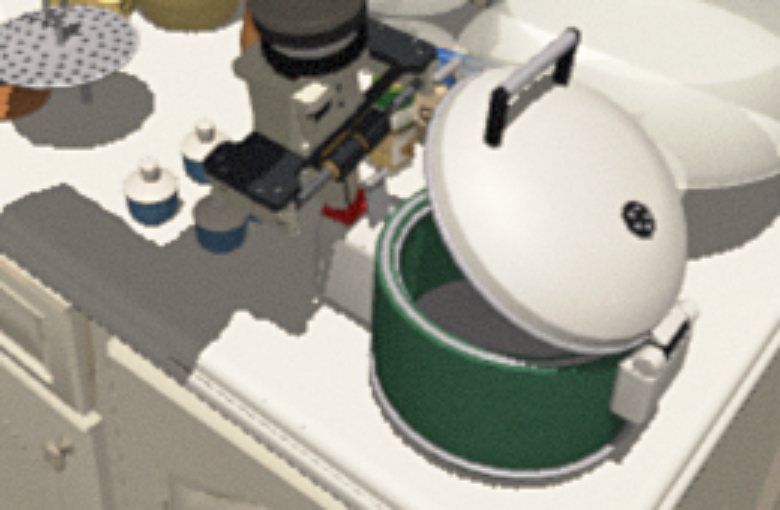

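```bash
cat >> h.py <<'E'
T=.035
def gt(tip,a=.35,b=0,psi=np.pi,frm=None):
    """like go, but for the true finger tip (35 mm short of the reported TCP). frm: true tip after the turn if other than now"""
    z=rot(a,b,psi).as_matrix()[:,2]
    s=robot.observe(); z0=R.from_euler('xyz',s['tool_rot']).as_matrix()[:,2]
    print('tip now',np.round(s['tool_pos']-T*z0,4)); go(np.array(tip)+T*z,a,b,psi,frm)
E
python3 - <<'E'
from h import *
gt((.44,.09,.35),.2,0,np.pi/2)
z=rot(.2,0,np.pi/2).as_matrix()[:,2]
f=np.array((.44,.09,.35))+T*z
gt((.489,-.066,.335),.35,.3,np.pi,f)
Rm=rot(.35,.3,np.pi).as_matrix()
print(Rm[:,2].round(3))
th=np.linspace(.6,1.88,21)+.344
P=np.c_[0*th,.202*np.cos(th),.202*np.sin(th)]
print((np.diff(P,axis=0)@Rm/.025).round(2).tolist())
E
```

```text
tip now [0.4803 0.0806 0.104 ]
turn [-0.002 -0.002  0.001] min rows 0.0 | shift [ 0.371  0.382 -9.965] rows 10.0
tip now [0.4803 0.0806 0.104 ]
turn [-0.217  0.066 -0.938] min rows 8.1 | shift [-2.465 -5.733 -0.448] rows 5.7
[ 0.343  0.278 -0.897]
[[-0.14, -0.32, -0.38], [-0.13, -0.35, -0.36], [-0.12, -0.37, -0.34], [-0.11, -0.39, -0.31], [-0.11, -0.42, -0.29], [-0.1, -0.43, -0.26], [-0.09, -0.45, -0.24], [-0.08, -0.47, -0.21], [-0.07, -0.48, -0.18], [-0.06, -0.49, -0.15], [-0.04, -0.5, -0.12], [-0.03, -0.51, -0.09], [-0.02, -0.51, -0.06], [-0.01, -0.52, -0.03], [0.0, -0.52, 0.0], [0.01, -0.52, 0.03], [0.02, -0.51, 0.06], [0.03, -0.51, 0.09], [0.05, -0.5, 0.12], [0.06, -0.49, 0.15]]
```

>>> {"api": "send_rows", "payload": {
  "plan": [
    [[0.2,0.05,-0.5],[0,0,0]],
    [[0.1,0.1,-1],[0,0,0]],
    [[0.1,0.05,-1],[0,0,0]],
    [[0,0.05,-1],[0,0,0]],
    [[0,0.05,-1],[0,0,0]],
    [[0,0.05,-1],[0,0,0]],
    [[0,0.05,-1],[0,0,0]],
    [[0,0,-1],[0,0,0]],
    [[0,0,-1],[0,0,0]],
    [[0,0,-1],[0,0,0]]
  ]
}}

```text
time: 11.55
tool_pos: [0.4499, 0.0895, 0.3056]
tool_rot: [2.945, -0.001, 1.573]
contact_force: [0.8, 0.4, -0.9]
opening: 0.0005
grip_force: 0.0
```

>>> {"api": "send_rows", "payload": {
  "plan": [
    [[0,0,-0.5],[-0.024,0.007,-0.104]],
    [[0,0,0],[-0.024,0.007,-0.104]],
    [[0,0,0],[-0.024,0.007,-0.104]],
    [[0,0,0],[-0.024,0.007,-0.104]],
    [[0,0,0],[-0.024,0.007,-0.104]],
    [[0,0,0],[-0.024,0.007,-0.104]],
    [[0,0,0],[-0.024,0.007,-0.104]],
    [[0,0,0],[-0.024,0.007,-0.104]],
    [[0,0,0],[-0.024,0.007,-0.104]],
    [[0,0,0],[0,0,0]]
  ],
  "gripper": 0
}}

```text
time: 12.8
tool_pos: [0.4478, 0.089, 0.3167]
tool_rot: [2.827, 0.335, 3.028]
contact_force: [-0.1, -0.4, 0.4]
opening: 0.0458
grip_force: 0.0
```

```bash
python3 - <<'E'
from h import *
st(); gt((.489,-.066,.335),.35,.3); gt((.489,-.066,.275),.35,.3)
E
```

```text
t 12.8 pos [0.4478 0.089  0.3167] rot [2.827 0.335 3.028] F [-0.1 -0.4  0.4] op 0.0458 g 0.0 q [-0.26 -0.11  1.8   0.39  1.19 -1.87]
tip now [0.4357 0.0795 0.3481]
turn [-0.003  0.002 -0.003] min rows 0.0 | shift [-2.417 -5.708 -0.414] rows 5.7
tip now [0.4357 0.0795 0.3481]
turn [-0.003  0.002 -0.003] min rows 0.0 | shift [-1.631 -6.417  1.74 ] rows 6.4
```

>>> {"api": "send_rows", "payload": {
  "plan": [
    [[-0.4,-0.93,-0.07],[0,0,0]],
    [[-0.4,-0.93,-0.07],[0,0,0]],
    [[-0.4,-0.93,-0.07],[0,0,0]],
    [[-0.4,-0.93,-0.07],[0,0,0]],
    [[-0.4,-0.93,-0.07],[0,0,0]],
    [[-0.4,-0.93,-0.07],[0,0,0]],
    [[0.2,-0.15,0.54],[0,0,0]],
    [[0.2,-0.15,0.54],[0,0,0]],
    [[0.2,-0.15,0.54],[0,0,0]],
    [[0.2,-0.15,0.54],[0,0,0]]
  ]
}}

```text
time: 14.05
tool_pos: [0.4997, -0.0495, 0.2446]
tool_rot: [2.826, 0.335, 3.032]
contact_force: [-0.1, -0.2, 0.3]
opening: 0.0457
grip_force: 0.0
```

```bash
python3 - <<'E'
from h import *
st(); gt((.495,-.060,.275),.35,.3); snap('scene','s3')
p=cv2.imread('pics/s3.png'); cv2.imwrite('pics/s3c.png',cv2.resize(p[150:320,280:480],None,fx=3,fy=3))
E
```

```text
t 14.05 pos [ 0.4997 -0.0495  0.2446] rot [2.826 0.335 3.032] F [-0.1 -0.2  0.3] op 0.0457 g 0.0 q [-0.56  0.11  1.79  0.48  1.13 -2.25]
tip now [ 0.4876 -0.0591  0.276 ]
turn [-0.002  0.001 -0.001] min rows 0.0 | shift [-0.264 -0.043  0.127] rows 0.3
```

View pics/s3c.png

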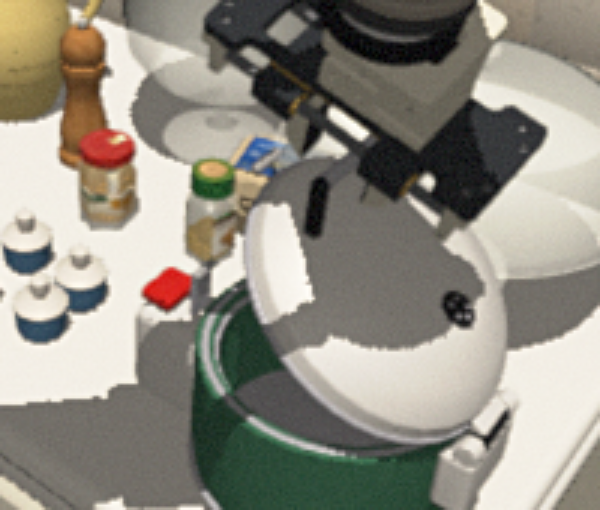

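>>> {"api": "send_rows", "payload": {
  "plan": [
    [[0,0,0],[0,0,0]],
    [[0,0,0],[0,0,0]],
    [[0,0,0],[0,0,0]],
    [[0,0,0],[0,0,0]],
    [[0,0,0],[0,0,0]],
    [[0,0,0],[0,0,0]],
    [[0,0,0],[0,0,0]],
    [[0,0,0],[0,0,0]],
    [[0,0,0],[0,0,0]],
    [[0,0,0],[0,0,0]]
  ],
  "gripper": -1,
  "force": 12
}}

```text
time: 15.35
tool_pos: [0.5001, -0.0532, 0.244]
tool_rot: [2.832, 0.335, 3.031]
contact_force: [4.5, -10.3, -13.0]
opening: 0.0101
grip_force: 12.0
```

>>> {"api": "send_rows", "payload": {
  "plan": [
    [[-0.14,-0.32,-0.38],[0,0,0]],
    [[-0.13,-0.35,-0.36],[0,0,0]],
    [[-0.12,-0.37,-0.34],[0,0,0]],
    [[-0.11,-0.39,-0.31],[0,0,0]],
    [[-0.11,-0.42,-0.29],[0,0,0]],
    [[-0.1,-0.43,-0.26],[0,0,0]],
    [[-0.09,-0.45,-0.24],[0,0,0]],
    [[-0.08,-0.47,-0.21],[0,0,0]],
    [[-0.07,-0.48,-0.18],[0,0,0]],
    [[-0.06,-0.49,-0.15],[0,0,0]]
  ]
}}

```text
time: 16.6
tool_pos: [0.5011, -0.1717, 0.2857]
tool_rot: [2.827, 0.339, 3.031]
contact_force: [5.1, 2.2, 1.9]
opening: 0.0101
grip_force: 12.0
```

>>> {"api": "send_rows", "payload": {
  "plan": [
    [[-0.04,-0.5,-0.12],[0,0,0]],
    [[-0.03,-0.51,-0.09],[0,0,0]],
    [[-0.02,-0.51,-0.06],[0,0,0]],
    [[-0.01,-0.52,-0.03],[0,0,0]],
    [[0,-0.52,0],[0,0,0]],
    [[0.01,-0.52,0.03],[0,0,0]],
    [[0.02,-0.51,0.06],[0,0,0]],
    [[0.03,-0.51,0.09],[0,0,0]],
    [[0.05,-0.5,0.12],[0,0,0]],
    [[0.06,-0.49,0.15],[0,0,0]]
  ]
}}

```text
time: 17.85
tool_pos: [0.5006, -0.2928, 0.2441]
tool_rot: [2.828, 0.339, 3.031]
contact_force: [6.9, -0.1, 1.1]
opening: 0.0106
grip_force: 12.0
```

```bash
python3 - <<'E'
from h import *
s=st(); z0=R.from_euler('xyz',s['tool_rot']).as_matrix()[:,2]
g=s['tool_pos']-(T+.017)*z0; print(g, 'theta',np.arctan2(g[2]-.126,g[1]+.184)-.344)
E
```

```text
t 17.85 pos [ 0.5006 -0.2928  0.2441] rot [2.828 0.339 3.031] F [ 6.9 -0.1  1.1] op 0.0106 g 12.0 q [-0.94  0.36  1.45  0.47  1.37 -2.56]
[ 0.48241639 -0.30695091  0.29070112] theta 1.868059627837181
```

>>> {"api": "send_rows", "payload": {
  "plan": [
    [[0,0,0],[0,0,0]],
    [[0,0,0],[0,0,0]],
    [[0,0,0],[0,0,0]],
    [[0,0,-0.2],[0,0,0]],
    [[0,0,-0.3],[0,0,0]],
    [[0,0,-0.5],[0,0,0]],
    [[0,0,-0.7],[0,0,0]],
    [[0,0,-0.8],[0,0,0]],
    [[0,0,-0.8],[0,0,0]],
    [[0,0,-0.8],[0,0,0]]
  ],
  "gripper": -0.3
}}

```text
time: 19.1
tool_pos: [0.4633, -0.32, 0.3368]
tool_rot: [2.827, 0.336, 3.031]
contact_force: [-0.3, 0.5, -0.5]
opening: 0.0323
grip_force: 0.0
```

```bash
python3 - <<'E'
from h import *
s=st(); snap('scene','s4')
W,p=cloud('s4'); 
q=W[(np.abs(W[...,0]-.49)<.12)&(W[...,1]>-.36)&(W[...,1]<-.1)&(W[...,2]>.2)&(W[...,2]<.34)]
print(len(q),q.min(0).round(3),q.max(0).round(3))
gt((.38,-.3,.40),.35,0)
R1=rot(.35,0); z=R1.as_matrix()[:,2]
gt((.36,.1,.36),.35,0,frm=np.array((.38,-.3,.40))+T*z)
gt((.49,.441,.25),.35,0,frm=np.array((.36,.1,.36))+T*z)
gt((.49,.441,.182),.35,0,frm=np.array((.49,.441,.25))+T*z)
E
```

```text
t 19.1 pos [ 0.4633 -0.32    0.3368] rot [2.827 0.336 3.031] F [-0.3  0.5 -0.5] op 0.0323 g 0.0 q [-1.03  0.31  1.28  0.45  1.61 -2.53]
3459 [ 0.389 -0.319  0.2  ] [ 0.592 -0.213  0.34 ]
tip now [ 0.451  -0.3307  0.3706]
turn [ 0.174  0.003 -0.066] min rows 1.6 | shift [ 2.291  0.851 -2.025] rows 2.3
tip now [ 0.451  -0.3307  0.3706]
turn [ 0.174  0.003 -0.066] min rows 1.6 | shift [ 1.3   16.     1.229] rows 16.0
tip now [ 0.451  -0.3307  0.3706]
turn [ 0.174  0.003 -0.066] min rows 1.6 | shift [-3.376 13.64   5.916] rows 13.6
tip now [ 0.451  -0.3307  0.3706]
turn [ 0.174  0.003 -0.066] min rows 1.6 | shift [ 0.933 -0.     2.555] rows 2.6
```

>>> {"api": "send_rows", "payload": {
  "plan": [
    [[0.76,0.1,-0.75],[0,0,0]],
    [[0.76,0.1,-0.75],[0,0,0]],
    [[0.76,0.1,-0.75],[0,0,0]],
    [[0,0,0],[0.087,0.002,-0.033]],
    [[0,0,0],[0.087,0.002,-0.033]],
    [[0.08,1,0.08],[0,0,0]],
    [[0.08,1,0.08],[0,0,0]],
    [[0.08,1,0.08],[0,0,0]],
    [[0.08,1,0.08],[0,0,0]],
    [[0.08,1,0.08],[0,0,0]]
  ],
  "gripper": 0
}}

```text
time: 20.4
tool_pos: [0.3845, -0.196, 0.3573]
tool_rot: [3.137, 0.346, 3.14]
contact_force: [0.2, -0.9, 0.0]
opening: 0.0461
grip_force: 0.0
```

>>> {"api": "send_rows", "payload": {
  "plan": [
    [[0.08,1,0.08],[0,0,0]],
    [[0.08,1,0.08],[0,0,0]],
    [[0.08,1,0.08],[0,0,0]],
    [[0.08,1,0.08],[0,0,0]],
    [[0.08,1,0.08],[0,0,0]],
    [[0.08,1,0.08],[0,0,0]],
    [[0.08,1,0.08],[0,0,0]],
    [[0.08,1,0.08],[0,0,0]],
    [[0.08,1,0.08],[0,0,0]],
    [[0.08,1,0.08],[0,0,0]]
  ]
}}

```text
time: 21.65
tool_pos: [0.3723, 0.054, 0.3329]
tool_rot: [3.137, 0.347, 3.14]
contact_force: [-0.3, -0.0, 0.1]
opening: 0.0456
grip_force: 0.0
```

```bash
python3 - <<'E'
from h import *
s=st(); gt((.48,.441,.26),.35,0)
E
```

```text
t 21.65 pos [0.3723 0.054  0.3329] rot [3.137 0.347 3.14 ] F [-0.3 -0.   0.1] op 0.0456 g 0.0 q [-0.1  -0.27  1.84  0.04  1.22 -1.67]
tip now [0.3604 0.0539 0.3658]
turn [ 0.003 -0.002 -0.001] min rows 0.0 | shift [-3.047 15.479  5.618] rows 15.5
```

>>> {"api": "send_rows", "payload": {
  "plan": [
    [[-0.2,1,0.36],[0,0,0]],
    [[-0.2,1,0.36],[0,0,0]],
    [[-0.2,1,0.36],[0,0,0]],
    [[-0.2,1,0.36],[0,0,0]],
    [[-0.2,1,0.36],[0,0,0]],
    [[-0.2,1,0.36],[0,0,0]],
    [[-0.2,1,0.36],[0,0,0]],
    [[-0.2,1,0.36],[0,0,0]],
    [[-0.2,1,0.36],[0,0,0]],
    [[-0.2,1,0.36],[0,0,0]]
  ]
}}

```text
time: 22.9
tool_pos: [0.4501, 0.3044, 0.2661]
tool_rot: [3.136, 0.346, 3.14]
contact_force: [0.3, -0.3, -0.8]
opening: 0.0458
grip_force: 0.0
```

>>> {"api": "send_rows", "payload": {
  "plan": [
    [[-0.2,1,0.36],[0,0,0]],
    [[-0.2,1,0.36],[0,0,0]],
    [[-0.2,1,0.36],[0,0,0]],
    [[-0.2,1,0.36],[0,0,0]],
    [[-0.2,1,0.36],[0,0,0]],
    [[0,0.48,0],[0,0,0]],
    [[0,0,0],[0,0,0]],
    [[0,0,0],[0,0,0]],
    [[0,0,0],[0,0,0]],
    [[0,0,0],[0,0,0]]
  ]
}}

```text
time: 24.15
tool_pos: [0.4888, 0.4403, 0.2333]
tool_rot: [3.136, 0.346, 3.14]
contact_force: [0.2, -0.1, 0.1]
opening: 0.0459
grip_force: 0.0
```

```bash
python3 - <<'E'
from h import *
s=st(); snap('wrist','w5'); snap('scene','s5')
W,p=cloud('w5')
q=W[(W[...,2]>.176)&(W[...,2]<.2)&(np.abs(W[...,0]-.49)<.04)&(np.abs(W[...,1]-.44)<.05)]
print(len(q), q.min(0).round(4),q.max(0).round(4),np.median(q,0).round(4))
q=W[(W[...,2]>.09)&(W[...,2]<.106)&(np.abs(W[...,0]-.49)<.09)&(np.abs(W[...,1]-.44)<.09)]
print(len(q), q.min(0).round(4),q.max(0).round(4),np.median(q,0).round(4))
z=load('w5'); print(cv2.projectPoints(np.array([(.492,.441,.1845)]),z['r'],z['t'],z['K'],None)[0].ravel())
gt((.492,.441,.182),.35,0)
E
```

```text
t 24.15 pos [0.4888 0.4403 0.2333] rot [3.136 0.346 3.14 ] F [ 0.2 -0.1  0.1] op 0.0459 g 0.0 q [ 0.74  0.42  1.35 -0.25  1.12 -0.75]
510 [0.4834 0.4211 0.176 ] [0.4981 0.445  0.1953] [0.4876 0.4369 0.1922]
14711 [0.4165 0.3625 0.09  ] [0.5661 0.5299 0.1059] [0.4758 0.4366 0.098 ]
[318.19853904 182.23259212]
tip now [0.4768 0.4403 0.266 ]
turn [ 0.003 -0.002 -0.001] min rows 0.0 | shift [0.577 0.021 3.363] rows 3.4
```

View pics/w5.png

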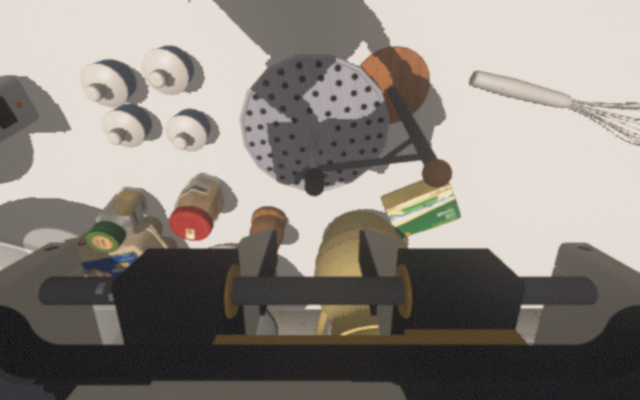

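>>> {"api": "send_rows", "payload": {
  "plan": [
    [[0.3,-0.05,0.84],[0,0,0]],
    [[0.25,-0.04,0.84],[0,0,0]],
    [[0,0,0.84],[0,0,0]],
    [[0,0,0.5],[0,0,0]],
    [[0,0,0.33],[0,0,0]],
    [[0,0,0],[0,0,0]],
    [[0,0,0],[0,0,0]],
    [[0,0,0],[0,0,0]],
    [[0,0,0],[0,0,0]],
    [[0,0,0],[0,0,0]]
  ]
}}

```text
time: 25.5
tool_pos: [0.5041, 0.4389, 0.1496]
tool_rot: [3.136, 0.346, 3.141]
contact_force: [-0.2, -0.1, -0.3]
opening: 0.0465
grip_force: 0.0
```

>>> {"api": "send_rows", "payload": {
  "plan": [
    [[0,0,0],[0,0,0]],
    [[0,0,0],[0,0,0]],
    [[0,0,0],[0,0,0]],
    [[0,0,0],[0,0,0]],
    [[0,0,0],[0,0,0]],
    [[0,0,0],[0,0,0]],
    [[0,0,0],[0,0,0]],
    [[0,0,0],[0,0,0]],
    [[0,0,0],[0,0,0]],
    [[0,0,0],[0,0,0]]
  ],
  "gripper": -1,
  "force": 25
}}

```text
time: 26.75
tool_pos: [0.5042, 0.4388, 0.1493]
tool_rot: [3.137, 0.346, 3.141]
contact_force: [0.5, -1.4, 1.1]
opening: 0.0152
grip_force: 25.0
```

```bash
python3 - <<'E'
from h import *
s=st(); gt((.491,.438,.182),.35,0); snap('scene','s6')
p=cv2.imread('pics/s6.png'); cv2.imwrite('pics/s6c.png',cv2.resize(p[120:250,170:330],None,fx=4,fy=4))
M=rot(.35,0).as_matrix()
for v in [(0,0,.018),(.145*.1,-.099,0),(0,0,.025)]: print(v,(np.array(v)@M/.025).round(3))
E
```

```text
t 26.75 pos [0.5042 0.4388 0.1493] rot [3.137 0.346 3.141] F [ 0.5 -1.4  1.1] op 0.0152 g 25.0 q [ 0.72  0.5   1.46 -0.28  0.94 -0.72]
tip now [0.4923 0.4386 0.1822]
turn [ 0.003 -0.003 -0.001] min rows 0.0 | shift [ 0.046 -0.031 -0.008] rows 0.0
(0, 0, 0.018) [-0.247  0.    -0.676]
(0.014499999999999999, -0.099, 0) [-0.545 -3.96   0.199]
(0, 0, 0.025) [-0.343  0.    -0.939]
```

View pics/s6c.png

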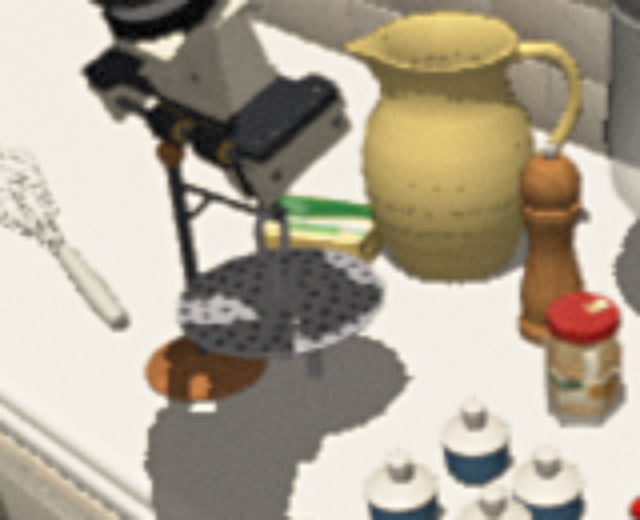

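>>> {"api": "send_rows", "payload": {
  "plan": [
    [[-0.08,0,-0.24],[0,0,0]],
    [[-0.08,0,-0.24],[0,0,0]],
    [[-0.09,0,-0.24],[0,0,0]],
    [[0,0,0],[0,0,0]],
    [[-0.07,-0.5,0.025],[0,0,0]],
    [[-0.07,-0.5,0.025],[0,0,0]],
    [[-0.07,-0.5,0.025],[0,0,0]],
    [[-0.07,-0.5,0.025],[0,0,0]],
    [[-0.07,-0.5,0.025],[0,0,0]],
    [[-0.07,-0.5,0.025],[0,0,0]]
  ]
}}

```text
time: 28.05
tool_pos: [0.5153, 0.3629, 0.1681]
tool_rot: [3.137, 0.346, 3.14]
contact_force: [-0.4, 0.8, -1.7]
opening: 0.0149
grip_force: 25.0
```

```bash
python3 - <<'E'
from h import *
s=st(); snap('scene','s7')
p=cv2.imread('pics/s7.png'); cv2.imwrite('pics/s7c.png',cv2.resize(p[120:250,170:330],None,fx=4,fy=4))
E
```

```text
t 28.05 pos [0.5153 0.3629 0.1681] rot [3.137 0.346 3.14 ] F [-0.4  0.8 -1.7] op 0.0149 g 25.0 q [ 0.6   0.4   1.56 -0.24  0.9  -0.85]
```

View pics/s7c.png

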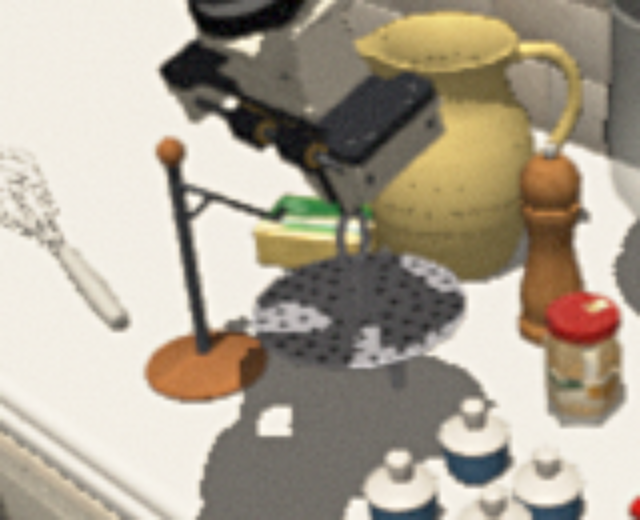

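>>> {"api": "send_rows", "payload": {
  "plan": [
    [[0,-0.5,0],[0,0,0]],
    [[0,-1,0],[0,0,0]],
    [[-0.12,-1,-0.65],[0,0,0]],
    [[-0.12,-1,-0.65],[0,0,0]],
    [[-0.13,-1,-0.65],[0,0,0]],
    [[-0.13,-1,-0.65],[0,0,0]],
    [[-0.13,-1,-0.66],[0,0,0]],
    [[0,-1,0],[0,0,0]],
    [[0,-1,0],[0,0,0]],
    [[0,-1,0],[0,0,0]]
  ]
}}

```text
time: 29.35
tool_pos: [0.5021, 0.1249, 0.2491]
tool_rot: [3.137, 0.346, 3.141]
contact_force: [0.2, -0.3, -2.4]
opening: 0.0144
grip_force: 25.0
```

>>> {"api": "send_rows", "payload": {
  "plan": [
    [[0,-1,0],[0,0,0]],
    [[0,-1,0],[0,0,0]],
    [[0,-1,0],[0,0,0]],
    [[0,-1,0],[0,0,0]],
    [[0,-1,0],[0,0,0]],
    [[0,-1,0],[0,0,0]],
    [[0,-1,0],[0,0,0]],
    [[0,-0.6,0],[0,0,0]],
    [[0,-0.3,0],[0,0,0]],
    [[0,0,0],[0,0,0]]
  ]
}}

```text
time: 30.6
tool_pos: [0.5024, -0.0718, 0.248]
tool_rot: [3.137, 0.346, 3.14]
contact_force: [0.1, 0.1, -2.4]
opening: 0.0149
grip_force: 25.0
```

```bash
python3 - <<'E'
from h import *
s=st(); snap('scene','s8'); snap('top','t8'); snap('wrist','w8')
go((.502,-.072,.109),.35,0)
for f in ('t8','w8','s8'):
    W,p=cloud(f)
    q=W[(W[...,2]>.175)&(W[...,2]<.215)&(np.abs(W[...,0]-.49)<.1)&(np.abs(W[...,1]+.072)<.09)]
    if len(q): print(f,'disc',len(q),q.min(0).round(3),q.max(0).round(3),'zmed',np.median(q[:,2]).round(4)); A=np.c_[q[:,:2],np.ones(len(q))]; print(np.linalg.lstsq(A,q[:,2],rcond=None)[0].round(3))
    q=W[(W[...,2]>.121)&(W[...,2]<.131)&(np.abs(W[...,0]-.49)<.12)&(np.abs(W[...,1]+.072)<.12)]
    if len(q): print(f,'rim',len(q),q.min(0).round(3),q.max(0).round(3))
E
```

```text
t 30.6 pos [ 0.5024 -0.0718  0.248 ] rot [3.137 0.346 3.14 ] F [ 0.1  0.1 -2.4] op 0.0149 g 25.0 q [-0.39  0.06  1.79  0.16  0.98 -2.02]
turn [ 0.003 -0.003 -0.   ] min rows 0.0 | shift [ 1.927 -0.039  5.221] rows 5.2
t8 disc 903 [ 0.418 -0.132  0.187] [0.564 0.006 0.206] zmed 0.1964
[ 0.003 -0.001  0.195]
t8 rim 671 [ 0.391 -0.161  0.121] [0.592 0.03  0.131]
w8 disc 25202 [ 0.415 -0.147  0.193] [0.564 0.003 0.215] zmed 0.1968
[-0.002 -0.009  0.197]
w8 rim 8149 [ 0.388 -0.192  0.121] [0.525 0.047 0.131]
s8 disc 2734 [ 0.415 -0.148  0.175] [0.565 0.002 0.215] zmed 0.1972
[ 0.003 -0.005  0.195]
s8 rim 1324 [ 0.388 -0.192  0.121] [0.577 0.045 0.131]
```

>>> {"api": "send_rows", "payload": {
  "plan": [
    [[0.22,0,0.6],[0,0,0]],
    [[0.22,0,0.6],[0,0,0]],
    [[0.22,0,0.6],[0,0,0]],
    [[0.22,0,0.6],[0,0,0]],
    [[0.22,0,0.6],[0,0,0]],
    [[0.22,0,0.6],[0,0,0]],
    [[0.22,0,0.6],[0,0,0]],
    [[0.22,0,0.6],[0,0,0]],
    [[0.06,0,0.16],[0,0,0]],
    [[0.05,0,0.14],[0,0,0]]
  ]
}}

```text
time: 32.0
tool_pos: [0.5022, -0.0708, 0.1126]
tool_rot: [3.137, 0.347, 3.141]
contact_force: [-0.5, 0.4, -1.0]
opening: 0.015
grip_force: 25.0
```

>>> {"api": "send_rows", "payload": {
  "plan": [
    [[0.011,0,0.03],[0,0,0]],
    [[0.011,0,0.03],[0,0,0]],
    [[0.011,0,0.03],[0,0,0]],
    [[0.011,0,0.03],[0,0,0]],
    [[0.011,0,0.03],[0,0,0]],
    [[0,0,0],[0,0,0]],
    [[0,0,0],[0,0,0]],
    [[0,0,0],[0,0,0]],
    [[0,0,0],[0,0,0]],
    [[0,0,0],[0,0,0]]
  ]
}}

```text
time: 33.25
tool_pos: [0.5025, -0.0715, 0.1099]
tool_rot: [3.138, 0.349, 3.141]
contact_force: [-6.1, -0.8, 10.6]
opening: 0.0147
grip_force: 25.0
```

>>> {"api": "send_rows", "payload": {
  "plan": [
    [[-0.01,0,-0.04],[0,0,0]],
    [[0,0,0],[0,0,0]],
    [[0,0,0],[0,0,0]],
    [[0,0,0],[0,0,0]],
    [[0,0,0],[0,0,0]],
    [[-0.34,0,-0.94],[0,0,0]],
    [[-0.34,0,-0.94],[0,0,0]],
    [[-0.34,0,-0.94],[0,0,0]],
    [[-0.34,0,-0.94],[0,0,0]],
    [[-0.34,0,-0.94],[0,0,0]]
  ],
  "gripper": -0.2
}}

```text
time: 34.5
tool_pos: [0.5017, -0.0715, 0.235]
tool_rot: [3.137, 0.346, 3.14]
contact_force: [0.1, -0.3, -0.4]
opening: 0.0372
grip_force: 0.0
```

```bash
cat >> h.py <<'E'
def cups(f,box=(.38,.58,.13,.36),zk=(.045,.075)):
    """knob tops outside the pot"""
    W,p=cloud(f); m=(W[...,0]>box[0])&(W[...,0]<box[1])&(W[...,1]>box[2])&(W[...,1]<box[3])&(W[...,2]>zk[0])&(W[...,2]<zk[1])
    n,l,s,c=cv2.connectedComponentsWithStats(m.astype(np.uint8))
    for i in range(1,n):
        if s[i,4]>8: q=W[l==i]; print(f,'knob',s[i,4],np.round((q.min(0)+q.max(0))/2,4),'med',np.round(np.median(q,0),4),'ext',np.round(q.max(0)-q.min(0),3))
E
python3 - <<'E'
from h import *
s=st(); snap('scene','s9'); snap('top','t9'); snap('wrist','w9')
for f in ('t9','w9','s9'):
    W,p=cloud(f)
    q=W[(W[...,2]>.045)&(W[...,2]<.075)&(np.hypot(W[...,0]-.4905,W[...,1]+.072)<.082)]
    if len(q): print(f,'disc',len(q),q.min(0).round(3),q.max(0).round(3),'zmed',np.median(q[:,2]).round(4)); A=np.c_[q[:,:2],np.ones(len(q))]; print(np.linalg.lstsq(A,q[:,2],rcond=None)[0].round(3))
    q=W[(W[...,2]>.138)&(W[...,2]<.165)&(np.hypot(W[...,0]-.4905,W[...,1]+.072)<.04)]
    if len(q): print(f,'knob',len(q),q.min(0).round(3),q.max(0).round(3))
    cups(f)
E
```

```text
t 34.5 pos [ 0.5017 -0.0715  0.235 ] rot [3.137 0.346 3.14 ] F [ 0.1 -0.3 -0.4] op 0.0372 g 0.0 q [-0.39  0.07  1.82  0.16  0.94 -2.03]
t9 disc 690 [ 0.417 -0.132  0.049] [0.563 0.006 0.069] zmed 0.0583
[-0.001  0.001  0.059]
t9 knob 32 [0.5252 0.2795 0.0554] med [0.5246 0.2795 0.0573] ext [0.017 0.015 0.02 ]
t9 knob 28 [0.5229 0.2051 0.0581] med [0.5202 0.2049 0.0582] ext [0.019 0.012 0.024]
t9 knob 31 [0.4683 0.2002 0.0554] med [0.4668 0.2017 0.0577] ext [0.015 0.02  0.019]
t9 knob 38 [0.4524 0.2743 0.055 ] med [0.4513 0.2761 0.0584] ext [0.023 0.023 0.02 ]
w9 disc 13915 [ 0.416 -0.147  0.056] [0.563 0.002 0.075] zmed 0.0586
[-0.002 -0.001  0.059]
w9 knob 369 [ 0.481 -0.079  0.138] [ 0.496 -0.064  0.156]
w9 knob 30 [0.4539 0.2669 0.0484] med [0.4539 0.2656 0.0482] ext [0.01  0.007 0.006]
w9 knob 342 [0.4656 0.1993 0.0536] med [0.4642 0.1957 0.0584] ext [0.017 0.017 0.017]
w9 knob 268 [0.5185 0.2    0.0534] med [0.5168 0.1974 0.0584] ext [0.016 0.017 0.017]
w9 knob 287 [0.5249 0.2755 0.0532] med [0.5235 0.272  0.0577] ext [0.016 0.016 0.016]
s9 disc 1437 [ 0.46  -0.136  0.055] [0.565 0.001 0.074] zmed 0.0589
[-0.003 -0.002  0.06 ]
s9 knob 75 [ 0.482 -0.081  0.138] [ 0.497 -0.066  0.157]
s9 knob 37 [0.5267 0.2744 0.0538] med [0.5247 0.2719 0.0564] ext [0.018 0.015 0.017]
s9 knob 39 [0.4522 0.2705 0.0543] med [0.4498 0.2683 0.0577] ext [0.017 0.016 0.015]
s9 knob 40 [0.519  0.1982 0.0541] med [0.5164 0.1962 0.0567] ext [0.015 0.014 0.018]
s9 knob 46 [0.4651 0.1978 0.0541] med [0.463  0.195  0.0577] ext [0.015 0.015 0.018]
```

```bash
python3 - <<'E'
from h import *
gt((.500,.2,.15),.25); M=rot(.25).as_matrix()
for v in np.eye(3)*.025: print((v@M/.025).round(3))
E
```

```text
tip now [ 0.4904 -0.0719  0.268 ]
turn [ 0.002  0.063 -0.   ] min rows 0.5 | shift [ 0.934 10.869  4.676] rows 10.9
[-0.969  0.     0.247]
[0. 1. 0.]
[-0.247  0.    -0.969]
```

>>> {"api": "send_rows", "payload": {
  "plan": [
    [[0.04,1,0.2],[0,0.063,0]],
    [[0.08,1,0.4],[0,0,0]],
    [[0.08,1,0.4],[0,0,0]],
    [[0.08,1,0.4],[0,0,0]],
    [[0.08,1,0.4],[0,0,0]],
    [[0.08,1,0.4],[0,0,0]],
    [[0.1,1,0.45],[0,0,0]],
    [[0.1,1,0.5],[0,0,0]],
    [[0.1,1,0.5],[0,0,0]],
    [[0.1,1,0.5],[0,0,0]]
  ],
  "gripper": -0.3
}}

```text
time: 35.9
tool_pos: [0.5061, 0.1796, 0.1276]
tool_rot: [3.137, 0.244, 3.141]
contact_force: [0.3, -0.1, -0.7]
opening: 0.032
grip_force: 0.0
```

```bash
python3 - <<'E'
from h import *
s=st(); snap('wrist','w10'); cups('w10'); gt((.519,.2,.046),.25)
z=load('w10'); print(cv2.projectPoints(np.array([(.519,.2,.055)]),z['r'],z['t'],z['K'],None)[0].ravel())
E
```

```text
t 35.9 pos [0.5061 0.1796 0.1276] rot [3.137 0.244 3.141] F [ 0.3 -0.1 -0.7] op 0.032 g 0.0 q [ 0.23  0.3   1.82 -0.07  0.79 -1.29]
w10 knob 489 [0.4512 0.2729 0.0534] med [0.4496 0.2711 0.0593] ext [0.017 0.017 0.017]
w10 knob 413 [0.4656 0.2    0.0545] med [0.4637 0.1997 0.0595] ext [0.017 0.016 0.015]
w10 knob 346 [0.5189 0.2014 0.0536] med [0.5158 0.2011 0.0593] ext [0.017 0.016 0.016]
w10 knob 363 [0.5258 0.2765 0.0536] med [0.5223 0.275  0.0591] ext [0.018 0.016 0.017]
tip now [0.4968 0.1814 0.16  ]
turn [ 0.003 -0.005  0.   ] min rows 0.1 | shift [0.256 0.736 4.639] rows 4.6
[340.18921553 183.05991436]
```

View pics/w10.png

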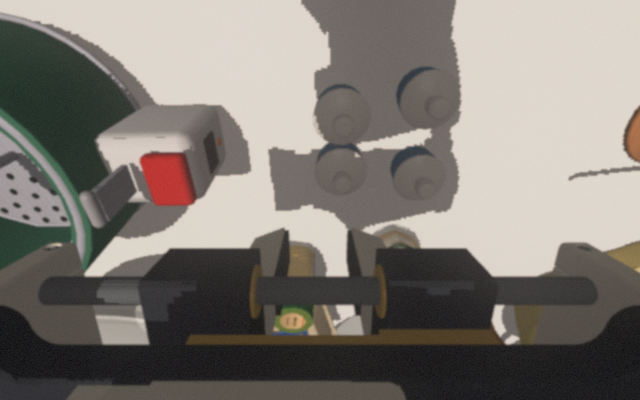

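>>> {"api": "send_rows", "payload": {
  "plan": [
    [[0.1,0.4,0.6],[0,0,0]],
    [[0.1,0.38,0.8],[0,0,0]],
    [[0.01,0,0.9],[0,0,0]],
    [[0.01,0,0.9],[0,0,0]],
    [[0.02,0,0.8],[0,0,0]],
    [[0.01,0,0.4],[0,0,0]],
    [[0.01,0,0.24],[0,0,0]],
    [[0,0,0],[0,0,0]],
    [[0,0,0],[0,0,0]],
    [[0,0,0],[0,0,0]]
  ]
}}

```text
time: 37.2
tool_pos: [0.5295, 0.1991, 0.0164]
tool_rot: [3.137, 0.248, 3.141]
contact_force: [0.4, 0.3, 0.4]
opening: 0.0322
grip_force: 0.0
```

>>> {"api": "send_rows", "payload": {
  "plan": [
    [[0,0,0],[0,0,0]],
    [[0,0,0],[0,0,0]],
    [[0,0,0],[0,0,0]],
    [[0,0,0],[0,0,0]],
    [[0,0,0],[0,0,0]],
    [[0,0,0],[0,0,0]],
    [[-0.06,0,-0.24],[0,0,0]],
    [[-0.12,0,-0.48],[0,0,0]],
    [[-0.24,0,-0.97],[0,0,0]],
    [[-0.24,0,-0.97],[0,0,0]]
  ],
  "gripper": -1,
  "force": 25
}}

```text
time: 38.45
tool_pos: [0.5289, 0.1986, 0.0856]
tool_rot: [3.137, 0.247, 3.141]
contact_force: [-0.6, -0.3, -0.7]
opening: 0.0161
grip_force: 24.9
```

```bash
cat >> h.py <<'E'
C=np.array((.4895,-.072))
def place(grip_rep,off,lift=.165):
    """grip_rep: reported tool pose when gripping, its cup centre known -> totals to fly at height and to set down"""
E
python3 - <<'E'
from h import *
s=st(); gt((.5275,-.099,.212),.25); gt((.5275,-.099,.106),.25)
snap('scene','s11'); cups('s11')
W,p=cloud('s11'); q=W[(np.abs(W[...,0]-.51)<.04)&(np.abs(W[...,1]-.2)<.03)&(W[...,2]>.065)&(W[...,2]<.12)]
print(len(q),q.min(0).round(3),q.max(0).round(3))
E
```

```text
t 38.45 pos [0.5289 0.1986 0.0856] rot [3.137 0.247 3.141] F [-0.6 -0.3 -0.7] op 0.0161 g 24.9 q [ 0.26  0.4   1.8  -0.09  0.7  -1.25]
tip now [0.5203 0.1984 0.1196]
turn [ 0.003 -0.002 -0.   ] min rows 0.0 | shift [ -1.198 -11.904  -3.512] rows 11.9
tip now [0.5203 0.1984 0.1196]
turn [ 0.003 -0.002 -0.   ] min rows 0.0 | shift [ -0.149 -11.904   0.596] rows 11.9
s11 knob 36 [0.5261 0.2745 0.054 ] med [0.5243 0.2717 0.0572] ext [0.016 0.015 0.017]
s11 knob 38 [0.4518 0.2704 0.0536] med [0.4492 0.2686 0.0578] ext [0.018 0.015 0.017]
s11 knob 44 [0.4668 0.1988 0.0539] med [0.4637 0.1952 0.0575] ext [0.016 0.016 0.014]
275 [0.495 0.173 0.074] [0.544 0.219 0.119]
```

>>> {"api": "send_rows", "payload": {
  "plan": [
    [[-0.3,-0.9,-0.88],[0,0,0]],
    [[-0.3,-1,-0.88],[0,0,0]],
    [[-0.3,-1,-0.88],[0,0,0]],
    [[-0.3,-1,-0.88],[0,0,0]],
    [[0,-1,0],[0,0,0]],
    [[0,-1,0],[0,0,0]],
    [[0,-1,0],[0,0,0]],
    [[0,-1,0],[0,0,0]],
    [[0,-1,0],[0,0,0]],
    [[0,-1,0],[0,0,0]]
  ]
}}

```text
time: 39.75
tool_pos: [0.5364, -0.0501, 0.1758]
tool_rot: [3.137, 0.247, 3.141]
contact_force: [0.0, -0.4, 0.0]
opening: 0.0158
grip_force: 24.9
```

>>> {"api": "send_rows", "payload": {
  "plan": [
    [[0,-1,0],[0,0,0]],
    [[0,-0.7,0],[0,0,0]],
    [[0,-0.3,0],[0,0,0]],
    [[0,0,0],[0,0,0]],
    [[0.13,0,0.5],[0,0,0]],
    [[0.18,0,0.7],[0,0,0]],
    [[0.18,0,0.7],[0,0,0]],
    [[0.18,0,0.7],[0,0,0]],
    [[0.18,0,0.7],[0,0,0]],
    [[0,0,0],[0,0,0]]
  ]
}}

```text
time: 41.0
tool_pos: [0.5348, -0.0976, 0.0884]
tool_rot: [3.135, 0.243, 3.142]
contact_force: [-0.2, -0.4, 0.3]
opening: 0.0163
grip_force: 24.9
```

```bash
python3 - <<'E'
from h import *
s=st(); go((.5362,-.099,.0745),.25); snap('wrist','w12')
W,p=cloud('w12'); q=W[(np.abs(W[...,0]-.49)<.1)&(np.abs(W[...,1]+.07)<.1)&(W[...,2]>.14)&(W[...,2]<.156)]
print('rack knob',len(q),q.min(0).round(3),q.max(0).round(3))
E
```

```text
t 41.0 pos [ 0.5348 -0.0976  0.0884] rot [3.135 0.243 3.142] F [-0.2 -0.4  0.3] op 0.0163 g 24.9 q [-0.38  0.36  1.85  0.15  0.71 -2.06]
turn [ 0.004 -0.004 -0.   ] min rows 0.1 | shift [ 0.085 -0.057  0.552] rows 0.6
rack knob 2232 [ 0.481 -0.123  0.14 ] [ 0.529 -0.064  0.156]
```

>>> {"api": "send_rows", "payload": {
  "plan": [
    [[0.03,-0.02,0.12],[0,0,0]],
    [[0.03,-0.02,0.12],[0,0,0]],
    [[0.03,0,0.12],[0,0,0]],
    [[0.02,0,0.08],[0,0,0]],
    [[0.01,0,0.05],[0,0,0]],
    [[0.01,0,0.03],[0,0,0]],
    [[0.01,0,0.03],[0,0,0]],
    [[0,0,0],[0,0,0]],
    [[0,0,0],[0,0,0]],
    [[0,0,0],[0,0,0]]
  ]
}}

```text
time: 42.3
tool_pos: [0.5363, -0.0998, 0.0763]
tool_rot: [3.137, 0.247, 3.141]
contact_force: [0.2, -0.8, -0.7]
opening: 0.0158
grip_force: 24.9
```

>>> {"api": "send_rows", "payload": {
  "plan": [
    [[0.01,0,0.03],[0,0,0]],
    [[0.01,0,0.03],[0,0,0]],
    [[0,0,0.03],[0,0,0]],
    [[0,0,0.03],[0,0,0]],
    [[0,0,0],[0,0,0]],
    [[0,0,0],[0,0,0]],
    [[0,0,0],[0,0,0]],
    [[0,0,0],[0,0,0]],
    [[0,0,0],[0,0,0]],
    [[0,0,0],[0,0,0]]
  ]
}}

```text
time: 43.55
tool_pos: [0.5367, -0.0999, 0.0733]
tool_rot: [3.137, 0.248, 3.141]
contact_force: [2.1, 0.5, 2.5]
opening: 0.0157
grip_force: 24.9
```

>>> {"api": "send_rows", "payload": {
  "plan": [
    [[0,0,-0.02],[0,0,0]],
    [[0,0,0],[0,0,0]],
    [[0,0,0],[0,0,0]],
    [[0,0,0],[0,0,0]],
    [[-0.12,0,-0.48],[0,0,0]],
    [[-0.25,0,-0.97],[0,0,0]],
    [[-0.25,0,-0.97],[0,0,0]],
    [[-0.25,0,-0.97],[0,0,0]],
    [[-0.25,0,-0.97],[0,0,0]],
    [[0,0.5,0],[0,0,0]]
  ],
  "gripper": -0.35
}}

```text
time: 44.8
tool_pos: [0.5376, -0.0882, 0.1875]
tool_rot: [3.138, 0.25, 3.14]
contact_force: [0.1, -0.6, -0.3]
opening: 0.03
grip_force: 0.0
```

```bash
python3 - <<'E'
from h import *
s=st(); snap('wrist','w13'); snap('top','t13')
def pot(f):
    W,p=cloud(f); q=W[(np.abs(W[...,0]-.49)<.08)&(np.abs(W[...,1]+.07)<.08)&(W[...,2]>.104)&(W[...,2]<.124)]
    if len(q): print(f,'cupknobs',len(q),q.min(0).round(3),q.max(0).round(3),np.median(q,0).round(3))
pot('w13');pot('t13'); cups('t13')
gt((.5258,.2765,.1),.25); gt((.5258,.2765,.048),.25)
E
```

```text
t 44.8 pos [ 0.5376 -0.0882  0.1875] rot [3.138 0.25  3.14 ] F [ 0.1 -0.6 -0.3] op 0.03 g 0.0 q [-0.36  0.24  1.72  0.11  0.95 -1.99]
w13 cupknobs 3786 [ 0.412 -0.15   0.104] [0.57  0.01  0.124] [ 0.522 -0.033  0.121]
t13 cupknobs 121 [ 0.41  -0.15   0.107] [0.565 0.01  0.124] [ 0.438 -0.011  0.122]
t13 knob 30 [0.5253 0.2793 0.0554] med [0.5253 0.2804 0.0597] ext [0.016 0.015 0.021]
t13 knob 29 [0.4698 0.3032 0.0555] med [0.4687 0.3002 0.0597] ext [0.015 0.019 0.021]
t13 knob 30 [0.4697 0.2045 0.0557] med [0.4665 0.2043 0.0605] ext [0.019 0.018 0.021]
tip now [ 0.5275 -0.0865  0.2191]
turn [ 0.004 -0.003  0.   ] min rows 0.0 | shift [ 1.237 14.511  4.599] rows 14.5
tip now [ 0.5275 -0.0865  0.2191]
turn [ 0.004 -0.003  0.   ] min rows 0.0 | shift [ 1.752 14.511  6.614] rows 14.5
```

>>> {"api": "send_rows", "payload": {
  "plan": [
    [[0,1,0],[0,0,0]],
    [[0,1,0],[0,0,0]],
    [[0,1,0],[0,0,0]],
    [[0,1,0],[0,0,0]],
    [[0,1,0],[0,0,0]],
    [[0,1,0],[0,0,0]],
    [[0.2,1,0.75],[0,0,0]],
    [[0.2,1,0.75],[0,0,0]],
    [[0.2,1,0.75],[0,0,0]],
    [[0.2,1,0.75],[0,0,0]]
  ]
}}

```text
time: 46.15
tool_pos: [0.5343, 0.1634, 0.1074]
tool_rot: [3.137, 0.244, -3.141]
contact_force: [0.2, 0.7, 0.1]
opening: 0.0301
grip_force: 0.0
```

>>> {"api": "send_rows", "payload": {
  "plan": [
    [[0.15,1,0.5],[0,0,0]],
    [[0.15,1,0.5],[0,0,0]],
    [[0.15,1,0.5],[0,0,0]],
    [[0.15,1,0.5],[0,0,0]],
    [[0,0.5,0],[0,0,0]],
    [[0.1,0,0.5],[0,0,0]],
    [[0.1,0,0.5],[0,0,0]],
    [[0.1,0,0.4],[0,0,0]],
    [[0.05,0,0.2],[0,0,0]],
    [[0,0,0],[0,0,0]]
  ]
}}

```text
time: 47.4
tool_pos: [0.5345, 0.2751, 0.0168]
tool_rot: [3.137, 0.246, 3.141]
contact_force: [0.4, 0.9, 0.2]
opening: 0.0296
grip_force: 0.0
```

```bash
python3 - <<'E'
from h import *
s=st(); gt((.5258,.2765,.048),.25); snap('wrist','w14'); cups('w14')
E
```

```text
t 47.4 pos [0.5345 0.2751 0.0168] rot [3.137 0.246 3.141] F [0.4 0.9 0.2] op 0.0296 g 0.0 q [ 0.4   0.57  1.75 -0.16  0.6  -1.05]
tip now [0.5259 0.275  0.0507]
turn [ 0.003 -0.002 -0.001] min rows 0.0 | shift [0.027 0.055 0.105] rows 0.1
w14 knob 1560 [0.4657 0.2009 0.0537] med [0.4635 0.2033 0.0593] ext [0.017 0.017 0.017]
w14 knob 1308 [0.4683 0.2975 0.0535] med [0.4657 0.2967 0.0595] ext [0.017 0.017 0.017]
w14 knob 808 [0.5209 0.2515 0.0612] med [0.5118 0.2553 0.064 ] ext [0.027 0.017 0.027]
w14 knob 806 [0.5208 0.2984 0.0615] med [0.5118 0.2946 0.0641] ext [0.026 0.017 0.027]
w14 knob 942 [0.5247 0.2773 0.0534] med [0.5211 0.2773 0.0589] ext [0.016 0.017 0.017]
```

>>> {"api": "send_rows", "payload": {
  "plan": [
    [[0,0.05,0],[0,0,0]],
    [[0,0,0],[0,0,0]],
    [[0,0,0],[0,0,0]],
    [[0,0,0],[0,0,0]],
    [[0,0,0],[0,0,0]],
    [[-0.07,0,-0.3],[0,0,0]],
    [[-0.25,0,-0.97],[0,0,0]],
    [[-0.25,0,-0.97],[0,0,0]],
    [[-0.25,0,-0.97],[0,0,0]],
    [[-0.25,0,-0.97],[0,0,0]]
  ],
  "gripper": -1
}}

```text
time: 48.7
tool_pos: [0.5343, 0.2759, 0.1257]
tool_rot: [3.138, 0.246, 3.141]
contact_force: [-0.4, 0.3, -0.7]
opening: 0.0157
grip_force: 25.0
```

```bash
python3 - <<'E'
from h import *
s=st(); z=R.from_euler('xyz',s['tool_rot']).as_matrix()[:,2]
x=.5275+T*z[0]; go((x,-.043,.180),.25); go((x,-.043,.0745),.25)
E
```

```text
t 48.7 pos [0.5343 0.2759 0.1257] rot [3.138 0.246 3.141] F [-0.4  0.3 -0.7] op 0.0157 g 25.0 q [ 0.4   0.42  1.64 -0.12  0.86 -1.1 ]
turn [ 0.003 -0.003 -0.   ] min rows 0.0 | shift [ -0.602 -12.754  -2.088] rows 12.8
turn [ 0.003 -0.003 -0.   ] min rows 0.0 | shift [  0.442 -12.754   2.001] rows 12.8
```

>>> {"api": "send_rows", "payload": {
  "plan": [
    [[-0.2,-0.9,-0.7],[0,0,0]],
    [[-0.2,-1,-0.7],[0,0,0]],
    [[-0.2,-1,-0.7],[0,0,0]],
    [[0,-1,0],[0,0,0]],
    [[0,-1,0],[0,0,0]],
    [[0,-1,0],[0,0,0]],
    [[0,-1,0],[0,0,0]],
    [[0,-1,0],[0,0,0]],
    [[0,-1,0],[0,0,0]],
    [[0,-1,0],[0,0,0]]
  ]
}}

```text
time: 49.95
tool_pos: [0.5361, 0.0277, 0.1784]
tool_rot: [3.137, 0.246, 3.141]
contact_force: [-0.7, -0.5, -1.8]
opening: 0.0154
grip_force: 25.0
```

>>> {"api": "send_rows", "payload": {
  "plan": [
    [[0,-1,0],[0,0,0]],
    [[0,-1,0],[0,0,0]],
    [[0,-0.55,0],[0,0,0]],
    [[0,-0.3,0],[0,0,0]],
    [[0.13,0,0.5],[0,0,0]],
    [[0.2,0,0.8],[0,0,0]],
    [[0.2,0,0.8],[0,0,0]],
    [[0.2,0,0.8],[0,0,0]],
    [[0.15,0,0.6],[0,0,0]],
    [[0,0,0],[0,0,0]]
  ]
}}

```text
time: 51.2
tool_pos: [0.5355, -0.0412, 0.0861]
tool_rot: [3.136, 0.243, -3.142]
contact_force: [-0.2, -0.4, -1.4]
opening: 0.0156
grip_force: 25.0
```

```bash
python3 - <<'E'
from h import *
s=st(); go((.536,-.043,.0738),.25)
snap('wrist','w15'); cups('w15',(.42,.56,-.15,.01),(.104,.16))
E
```

```text
t 51.2 pos [ 0.5355 -0.0412  0.0861] rot [ 3.136  0.243 -3.142] F [-0.2 -0.4 -1.4] op 0.0156 g 25.0 q [-0.27  0.35  1.88  0.11  0.68 -1.91]
turn [ 0.004 -0.004  0.   ] min rows 0.0 | shift [ 0.103 -0.073  0.482] rows 0.5
w15 knob 3992 [ 0.4358 -0.1362  0.1168] med [ 0.4294 -0.142   0.125 ] ext [0.032 0.028 0.026]
w15 knob 4959 [ 0.4537 -0.0084  0.1239] med [ 0.4341 -0.0007  0.1262] ext [0.067 0.037 0.011]
w15 knob 3226 [ 0.5017 -0.0849  0.1299] med [ 0.4855 -0.0727  0.1395] ext [0.058 0.042 0.052]
w15 knob 909 [0.5156 0.003  0.1157] med [0.5198 0.0069 0.1198] ext [0.052 0.014 0.023]
w15 knob 5246 [ 0.5178 -0.0416  0.132 ] med [ 0.514  -0.0412  0.1214] ext [0.032 0.05  0.056]
w15 knob 1415 [ 0.5431 -0.1403  0.1158] med [ 0.5432 -0.1437  0.115 ] ext [0.031 0.019 0.024]
```

>>> {"api": "send_rows", "payload": {
  "plan": [
    [[0.03,-0.02,0.12],[0,0,0]],
    [[0.03,-0.02,0.12],[0,0,0]],
    [[0.03,0,0.12],[0,0,0]],
    [[0.01,0,0.06],[0,0,0]],
    [[0.01,0,0.05],[0,0,0]],
    [[0.01,0,0.03],[0,0,0]],
    [[0.01,0,0.03],[0,0,0]],
    [[0.01,0,0.03],[0,0,0]],
    [[0,0,0],[0,0,0]],
    [[0,0,0],[0,0,0]]
  ]
}}

```text
time: 52.5
tool_pos: [0.5381, -0.0433, 0.0755]
tool_rot: [3.138, 0.251, 3.141]
contact_force: [-4.4, 2.1, 13.2]
opening: 0.0155
grip_force: 25.0
```

>>> {"api": "send_rows", "payload": {
  "plan": [
    [[0,0,-0.03],[0,0,0]],
    [[0,0,0],[0,0,0]],
    [[0,0,0],[0,0,0]],
    [[0,0,0],[0,0,0]],
    [[-0.12,0,-0.48],[0,0,0]],
    [[-0.25,0,-0.97],[0,0,0]],
    [[-0.25,0,-0.97],[0,0,0]],
    [[-0.25,0,-0.97],[0,0,0]],
    [[-0.25,0,-0.97],[0,0,0]],
    [[0,0.5,0],[0,0,0]]
  ],
  "gripper": -0.35
}}

```text
time: 53.75
tool_pos: [0.5386, -0.0318, 0.1895]
tool_rot: [3.138, 0.252, 3.14]
contact_force: [0.3, 0.6, -0.1]
opening: 0.0296
grip_force: 0.0
```

```bash
python3 - <<'E'
from h import *
s=st(); snap('wrist','w16'); snap('scene','s16')
for f in ('w16','s16'): cups(f,(.42,.57,-.15,.01),(.104,.120)); cups(f,(.42,.57,-.15,.01),(.13,.16)); cups(f)
gt((.4655,.2005,.048),.25)
E
```

```text
t 53.75 pos [ 0.5386 -0.0318  0.1895] rot [3.138 0.252 3.14 ] F [ 0.3  0.6 -0.1] op 0.0296 g 0.0 q [-0.24  0.22  1.74  0.08  0.94 -1.85]
w16 knob 68 [ 0.4361 -0.1404  0.1121] med [ 0.4387 -0.1453  0.1064] ext [0.018 0.019 0.016]
w16 knob 61 [ 0.4755 -0.0746  0.1123] med [ 0.4741 -0.073   0.1129] ext [0.005 0.007 0.015]
w16 knob 29 [ 0.5008 -0.0675  0.1119] med [ 0.5001 -0.0669  0.1114] ext [0.004 0.003 0.015]
w16 knob 310 [ 0.5388 -0.0161  0.112 ] med [ 0.5539 -0.0164  0.1083] ext [0.062 0.052 0.016]
w16 knob 387 [ 0.5259 -0.0975  0.1126] med [ 0.5236 -0.0965  0.1175] ext [0.016 0.017 0.015]
w16 knob 363 [ 0.5279 -0.0436  0.1125] med [ 0.5251 -0.0431  0.1177] ext [0.017 0.016 0.015]
w16 knob 457 [ 0.5516 -0.1274  0.112 ] med [ 0.5543 -0.1334  0.1101] ext [0.037 0.045 0.016]
w16 knob 645 [ 0.4871 -0.0718  0.1432] med [ 0.4859 -0.0714  0.1537] ext [0.02  0.015 0.026]
w16 knob 455 [0.4657 0.1989 0.0535] med [0.4649 0.196  0.0587] ext [0.017 0.017 0.017]
s16 knob 141 [ 0.5371 -0.0155  0.1119] med [ 0.5511 -0.0112  0.1103] ext [0.066 0.05  0.016]
s16 knob 33 [ 0.529  -0.0432  0.1124] med 
[... 185 characters left out ...]
 0.5229 -0.1003  0.1162] ext [0.016 0.016 0.015]
s16 knob 13 [ 0.5011 -0.0721  0.1132] med [ 0.5019 -0.0728  0.1126] ext [0.005 0.005 0.013]
s16 knob 17 [ 0.4753 -0.0762  0.1131] med [ 0.475  -0.0765  0.113 ] ext [0.004 0.007 0.013]
s16 knob 12 [ 0.4219 -0.148   0.1119] med [ 0.4215 -0.149   0.1116] ext [0.003 0.004 0.015]
s16 knob 90 [ 0.4884 -0.0732  0.1436] med [ 0.4854 -0.075   0.1487] ext [0.023 0.015 0.027]
s16 knob 41 [0.4684 0.2945 0.0535] med [0.466  0.2927 0.0566] ext [0.016 0.016 0.016]
s16 knob 42 [0.4655 0.1977 0.0552] med [0.4636 0.1955 0.0569] ext [0.016 0.014 0.015]
tip now [ 0.5282 -0.0302  0.2206]
turn [ 0.003 -0.002  0.   ] min rows 0.0 | shift [4.135 9.22  6.069] rows 9.2
```

View pics/w16.png

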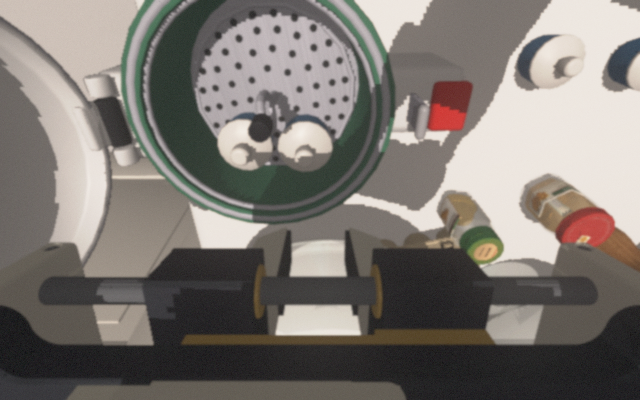

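>>> {"api": "send_rows", "payload": {
  "plan": [
    [[0.4,1,0],[0,0,0]],
    [[0.4,1,0],[0,0,0]],
    [[0.4,1,0.2],[0,0,0]],
    [[0.4,1,0.5],[0,0,0]],
    [[0.4,1,0.5],[0,0,0]],
    [[0.4,1,0.5],[0,0,0]],
    [[0.4,1,0.5],[0,0,0]],
    [[0.4,1,0.5],[0,0,0]],
    [[0.4,0.9,0.7],[0,0,0]],
    [[0.1,0.32,0.6],[0,0,0]]
  ]
}}

```text
time: 55.1
tool_pos: [0.4704, 0.2006, 0.0665]
tool_rot: [3.138, 0.244, -3.14]
contact_force: [-0.4, 0.3, -0.6]
opening: 0.0296
grip_force: 0.0
```

>>> {"api": "send_rows", "payload": {
  "plan": [
    [[0.1,0,0.5],[0,0,0]],
    [[0.1,0,0.5],[0,0,0]],
    [[0.1,0,0.5],[0,0,0]],
    [[0.08,0,0.4],[0,0,0]],
    [[0.05,0,0.1],[0,0,0]],
    [[0,0,0],[0,0,0]],
    [[0,0,0],[0,0,0]],
    [[0,0,0],[0,0,0]],
    [[0,0,0],[0,0,0]],
    [[0,0,0],[0,0,0]]
  ]
}}

```text
time: 56.35
tool_pos: [0.4738, 0.2, 0.0174]
tool_rot: [3.137, 0.247, 3.141]
contact_force: [-0.5, -0.2, 0.5]
opening: 0.0294
grip_force: 0.0
```

```bash
python3 - <<'E'
from h import *
s=st(); gt((.4655,.2,.048),.25); snap('wrist','w17'); cups('w17')
E
```

```text
t 56.35 pos [0.4738 0.2    0.0174] rot [3.137 0.247 3.141] F [-0.5 -0.2  0.5] op 0.0294 g 0.0 q [ 0.3   0.45  1.99 -0.15  0.47 -1.15]
tip now [0.4652 0.1998 0.0513]
turn [ 0.003 -0.002 -0.   ] min rows 0.0 | shift [0.017 0.    0.131] rows 0.1
w17 knob 795 [0.4603 0.1764 0.0615] med [0.4511 0.1801 0.0644] ext [0.027 0.017 0.027]
w17 knob 796 [0.46   0.2231 0.0618] med [0.451  0.2194 0.0645] ext [0.026 0.017 0.026]
w17 knob 926 [0.4649 0.2004 0.0534] med [0.4611 0.2001 0.0588] ext [0.016 0.016 0.017]
w17 knob 1044 [0.4673 0.2967 0.0533] med [0.4642 0.2947 0.0581] ext [0.017 0.016 0.017]
```

>>> {"api": "send_rows", "payload": {
  "plan": [
    [[0,0,0.08],[0,0,0]],
    [[0,0,0],[0,0,0]],
    [[0,0,0],[0,0,0]],
    [[0,0,0],[0,0,0]],
    [[0,0,0],[0,0,0]],
    [[-0.07,0,-0.3],[0,0,0]],
    [[-0.25,0,-0.97],[0,0,0]],
    [[-0.25,0,-0.97],[0,0,0]],
    [[-0.25,0,-0.97],[0,0,0]],
    [[-0.25,0,-0.97],[0,0,0]]
  ],
  "gripper": -1
}}

```text
time: 57.65
tool_pos: [0.4744, 0.1995, 0.1246]
tool_rot: [3.137, 0.247, 3.141]
contact_force: [0.4, -0.1, -1.8]
opening: 0.0162
grip_force: 25.0
```

```bash
python3 - <<'E'
from h import *
s=st(); go((.464,-.099,.180),.25)
E
```

```text
t 57.65 pos [0.4744 0.1995 0.1246] rot [3.137 0.247 3.141] F [ 0.4 -0.1 -1.8] op 0.0162 g 25.0 q [ 0.29  0.27  1.87 -0.1   0.76 -1.21]
turn [ 0.003 -0.002 -0.   ] min rows 0.0 | shift [ -0.144 -11.939  -2.252] rows 11.9
```

>>> {"api": "send_rows", "payload": {
  "plan": [
    [[-0.05,-0.9,-0.75],[0,0,0]],
    [[-0.05,-1,-0.75],[0,0,0]],
    [[-0.05,-1,-0.75],[0,0,0]],
    [[0,-1,0],[0,0,0]],
    [[0,-1,0],[0,0,0]],
    [[0,-1,0],[0,0,0]],
    [[0,-1,0],[0,0,0]],
    [[0,-1,0],[0,0,0]],
    [[0,-1,0],[0,0,0]],
    [[0,-1,0],[0,0,0]]
  ]
}}

```text
time: 58.9
tool_pos: [0.4644, -0.049, 0.178]
tool_rot: [3.137, 0.248, 3.141]
contact_force: [0.5, 0.5, -1.6]
opening: 0.0156
grip_force: 25.0
```

>>> {"api": "send_rows", "payload": {
  "plan": [
    [[0,-1,0],[0,0,0]],
    [[0,-0.7,0],[0,0,0]],
    [[0,-0.34,0],[0,0,0]],
    [[0,0,0],[0,0,0]],
    [[0.13,0,0.5],[0,0,0]],
    [[0.2,0,0.8],[0,0,0]],
    [[0.2,0,0.8],[0,0,0]],
    [[0.2,0,0.8],[0,0,0]],
    [[0.18,0,0.7],[0,0,0]],
    [[0,0,0],[0,0,0]]
  ]
}}

```text
time: 60.15
tool_pos: [0.4632, -0.0976, 0.0827]
tool_rot: [3.135, 0.243, 3.141]
contact_force: [0.3, -0.0, -1.5]
opening: 0.0162
grip_force: 25.0
```

```bash
python3 - <<'E'
from h import *
s=st(); go((.464,-.099,.073),.25)
E
```

```text
t 60.15 pos [ 0.4632 -0.0976  0.0827] rot [3.135 0.243 3.141] F [ 0.3 -0.  -1.5] op 0.0162 g 25.0 q [-0.45  0.26  2.04  0.19  0.64 -2.17]
turn [ 0.004 -0.004 -0.   ] min rows 0.1 | shift [ 0.064 -0.057  0.383] rows 0.4
```

>>> {"api": "send_rows", "payload": {
  "plan": [
    [[0.02,-0.02,0.1],[0,0,0]],
    [[0.02,-0.02,0.1],[0,0,0]],
    [[0.02,0,0.06],[0,0,0]],
    [[0.01,0,0.05],[0,0,0]],
    [[0.01,0,0.03],[0,0,0]],
    [[0.01,0,0.03],[0,0,0]],
    [[0,0,0],[0,0,0]],
    [[0,0,0],[0,0,0]],
    [[0,0,0],[0,0,0]],
    [[0,0,0],[0,0,0]]
  ]
}}

```text
time: 61.4
tool_pos: [0.4647, -0.0998, 0.0749]
tool_rot: [3.137, 0.247, 3.141]
contact_force: [-0.6, -0.1, -1.5]
opening: 0.0159
grip_force: 25.0
```

>>> {"api": "send_rows", "payload": {
  "plan": [
    [[0.01,0,0.03],[0,0,0]],
    [[0.01,0,0.03],[0,0,0]],
    [[0,0,0.03],[0,0,0]],
    [[0,0,0],[0,0,0]],
    [[0,0,0],[0,0,0]],
    [[0,0,0],[0,0,0]],
    [[0,0,0],[0,0,0]],
    [[0,0,0],[0,0,0]],
    [[0,0,0],[0,0,0]],
    [[0,0,0],[0,0,0]]
  ]
}}

```text
time: 62.65
tool_pos: [0.465, -0.0998, 0.0731]
tool_rot: [3.137, 0.248, 3.141]
contact_force: [-1.5, 1.5, 6.3]
opening: 0.0158
grip_force: 25.0
```

Release, retreat, and fly to the last cup.

>>> {"api": "send_rows", "payload": {
  "plan": [
    [[0,0,-0.03],[0,0,0]],
    [[0,0,0],[0,0,0]],
    [[0,0,0],[0,0,0]],
    [[0,0,0],[0,0,0]],
    [[-0.12,0,-0.48],[0,0,0]],
    [[-0.25,0,-0.97],[0,0,0]],
    [[-0.25,0,-0.97],[0,0,0]],
    [[-0.25,0,-0.97],[0,0,0]],
    [[-0.25,0,-0.97],[0,0,0]],
    [[0,0.5,0],[0,0,0]]
  ],
  "gripper": -0.35
}}

```text
time: 63.9
tool_pos: [0.4663, -0.0885, 0.1883]
tool_rot: [3.139, 0.252, 3.14]
contact_force: [-0.1, 0.7, 0.3]
opening: 0.0297
grip_force: 0.0
```

```bash
python3 - <<'E'
from h import *
s=st(); snap('scene','s18'); snap('wrist','w18'); cups('s18')
cups('w18',(.42,.57,-.15,.01),(.106,.120))
gt((.468,.297,.047),.25)
E
```

```text
t 63.9 pos [ 0.4663 -0.0885  0.1883] rot [3.139 0.252 3.14 ] F [-0.1  0.7  0.3] op 0.0297 g 0.0 q [-0.43  0.11  1.88  0.13  0.93 -2.07]
s18 knob 42 [0.4681 0.2947 0.0542] med [0.4668 0.2919 0.0572] ext [0.015 0.016 0.017]
w18 knob 365 [ 0.4561 -0.0998  0.1129] med [ 0.4532 -0.0994  0.1176] ext [0.017 0.016 0.014]
w18 knob 56 [ 0.4743 -0.0747  0.1128] med [ 0.4738 -0.0751  0.1135] ext [0.003 0.006 0.013]
w18 knob 9 [0.4756 0.0084 0.1195] med [0.4748 0.0086 0.1197] ext [0.007 0.002 0.001]
w18 knob 293 [ 0.5304 -0.004   0.113 ] med [ 0.5368 -0.0014  0.111 ] ext [0.053 0.028 0.014]
w18 knob 288 [ 0.5251 -0.0979  0.1131] med [ 0.5224 -0.0975  0.1172] ext [0.016 0.017 0.014]
w18 knob 236 [ 0.526  -0.0436  0.1127] med [ 0.5233 -0.0436  0.1161] ext [0.014 0.017 0.013]
w18 knob 50 [ 0.537  -0.1468  0.1129] med [ 0.5381 -0.1473  0.1095] ext [0.015 0.006 0.013]
w18 knob 22 [ 0.5676 -0.1093  0.1133] med [ 0.5685 -0.1119  0.1138] ext [0.004 0.008 0.013]
tip now [ 0.4559 -0.0867  0.2196]
turn [ 0.003 -0.002  0.   ] min rows 0.0 | shift [ 1.235 15.341  6.81 ] rows 15.3
```

>>> {"api": "send_rows", "payload": {
  "plan": [
    [[0,1,0],[0,0,0]],
    [[0,1,0],[0,0,0]],
    [[0,1,0],[0,0,0]],
    [[0,1,0],[0,0,0]],
    [[0,1,0],[0,0,0]],
    [[0,1,0],[0,0,0]],
    [[0.15,1,0.7],[0,0,0]],
    [[0.15,1,0.7],[0,0,0]],
    [[0.15,1,0.7],[0,0,0]],
    [[0.15,1,0.7],[0,0,0]]
  ]
}}

```text
time: 65.25
tool_pos: [0.4663, 0.1634, 0.1137]
tool_rot: [3.137, 0.245, -3.141]
contact_force: [-1.3, -0.2, 0.5]
opening: 0.0298
grip_force: 0.0
```

>>> {"api": "send_rows", "payload": {
  "plan": [
    [[0.08,1,0.4],[0,0,0]],
    [[0.08,1,0.4],[0,0,0]],
    [[0.08,1,0.4],[0,0,0]],
    [[0.08,1,0.4],[0,0,0]],
    [[0.08,1,0.4],[0,0,0]],
    [[0,0.34,0.3],[0,0,0]],
    [[0.06,0,0.5],[0,0,0]],
    [[0.06,0,0.5],[0,0,0]],
    [[0.05,0,0.4],[0,0,0]],
    [[0.05,0,0.3],[0,0,0]]
  ]
}}

```text
time: 66.5
tool_pos: [0.4768, 0.2959, 0.0146]
tool_rot: [3.137, 0.246, 3.14]
contact_force: [0.7, 1.0, -0.8]
opening: 0.0298
grip_force: 0.0
```

```bash
python3 - <<'E'
from h import *
s=st(); gt((.468,.297,.048),.25); snap('wrist','w19'); cups('w19')
E
```

```text
t 66.5 pos [0.4768 0.2959 0.0146] rot [3.137 0.246 3.14 ] F [ 0.7  1.  -0.8] op 0.0298 g 0.0 q [ 0.49  0.52  1.85 -0.21  0.56 -0.91]
tip now [0.4683 0.2957 0.0486]
turn [ 0.003 -0.002 -0.001] min rows 0.0 | shift [0.012 0.046 0.019] rows 0.0
w19 knob 876 [0.4629 0.2724 0.0601] med [0.454  0.2762 0.0627] ext [0.027 0.017 0.03 ]
w19 knob 877 [0.4632 0.3191 0.0604] med [0.4539 0.3151 0.063 ] ext [0.027 0.017 0.029]
w19 knob 971 [0.4673 0.2977 0.0533] med [0.4636 0.2976 0.0587] ext [0.017 0.017 0.017]
```

>>> {"api": "send_rows", "payload": {
  "plan": [
    [[0,0.05,0],[0,0,0]],
    [[0,0,0],[0,0,0]],
    [[0,0,0],[0,0,0]],
    [[0,0,0],[0,0,0]],
    [[0,0,0],[0,0,0]],
    [[-0.07,0,-0.3],[0,0,0]],
    [[-0.25,0,-0.97],[0,0,0]],
    [[-0.25,0,-0.97],[0,0,0]],
    [[-0.25,0,-0.97],[0,0,0]],
    [[-0.25,0,-0.97],[0,0,0]]
  ],
  "gripper": -1
}}

```text
time: 67.8
tool_pos: [0.4767, 0.2971, 0.1243]
tool_rot: [3.137, 0.246, 3.141]
contact_force: [0.4, -0.0, -1.4]
opening: 0.0159
grip_force: 25.0
```

```bash
python3 - <<'E'
from h import *
s=st(); go((.464,-.042,.180),.25)
E
```

```text
t 67.8 pos [0.4767 0.2971 0.1243] rot [3.137 0.246 3.141] F [ 0.4 -0.  -1.4] op 0.0159 g 25.0 q [ 0.49  0.36  1.73 -0.15  0.83 -0.99]
turn [ 0.003 -0.002 -0.   ] min rows 0.0 | shift [ -0.058 -13.563  -2.286] rows 13.6
```

>>> {"api": "send_rows", "payload": {
  "plan": [
    [[-0.02,-0.9,-0.76],[0,0,0]],
    [[-0.02,-1,-0.76],[0,0,0]],
    [[-0.02,-1,-0.76],[0,0,0]],
    [[0,-1,0],[0,0,0]],
    [[0,-1,0],[0,0,0]],
    [[0,-1,0],[0,0,0]],
    [[0,-1,0],[0,0,0]],
    [[0,-1,0],[0,0,0]],
    [[0,-1,0],[0,0,0]],
    [[0,-1,0],[0,0,0]]
  ]
}}

```text
time: 69.05
tool_pos: [0.4643, 0.0488, 0.178]
tool_rot: [3.137, 0.247, 3.141]
contact_force: [-0.7, 0.0, -0.4]
opening: 0.0157
grip_force: 25.0
```

>>> {"api": "send_rows", "payload": {
  "plan": [
    [[0,-1,0],[0,0,0]],
    [[0,-1,0],[0,0,0]],
    [[0,-1,0],[0,0,0]],
    [[0,-0.45,0],[0,0,0]],
    [[0,-0.21,0],[0,0,0]],
    [[0.13,0,0.5],[0,0,0]],
    [[0.2,0,0.8],[0,0,0]],
    [[0.2,0,0.8],[0,0,0]],
    [[0.2,0,0.8],[0,0,0]],
    [[0.15,0,0.6],[0,0,0]]
  ]
}}

```text
time: 70.3
tool_pos: [0.4646, -0.0408, 0.0863]
tool_rot: [3.136, 0.246, -3.141]
contact_force: [-0.2, 0.5, -1.9]
opening: 0.016
grip_force: 25.0
```

```bash
python3 - <<'E'
from h import *
s=st(); go((.464,-.042,.073),.25)
E
```

```text
t 70.3 pos [ 0.4646 -0.0408  0.0863] rot [ 3.136  0.246 -3.141] F [-0.2  0.5 -1.9] op 0.016 g 25.0 q [-0.31  0.24  2.06  0.14  0.62 -1.99]
turn [ 0.003 -0.002  0.   ] min rows 0.0 | shift [ 0.156 -0.049  0.511] rows 0.5
```

>>> {"api": "send_rows", "payload": {
  "plan": [
    [[0.03,-0.02,0.12],[0,0,0]],
    [[0.03,-0.02,0.12],[0,0,0]],
    [[0.03,0,0.12],[0,0,0]],
    [[0.02,0,0.06],[0,0,0]],
    [[0.01,0,0.04],[0,0,0]],
    [[0.01,0,0.03],[0,0,0]],
    [[0.01,0,0.03],[0,0,0]],
    [[0.01,0,0.03],[0,0,0]],
    [[0,0,0],[0,0,0]],
    [[0,0,0],[0,0,0]]
  ]
}}

```text
time: 71.55
tool_pos: [0.4653, -0.0427, 0.0738]
tool_rot: [3.137, 0.249, 3.141]
contact_force: [-3.5, 0.7, 8.7]
opening: 0.016
grip_force: 25.0
```

>>> {"api": "send_rows", "payload": {
  "plan": [
    [[0,0,-0.03],[0,0,0]],
    [[0,0,0],[0,0,0]],
    [[0,0,0],[0,0,0]],
    [[0,0,0],[0,0,0]],
    [[-0.12,0,-0.48],[0,0,0]],
    [[-0.25,0,-0.97],[0,0,0]],
    [[-0.25,0,-0.97],[0,0,0]],
    [[-0.25,0,-0.97],[0,0,0]],
    [[-0.25,0,-0.97],[0,0,0]],
    [[-0.1,0,-1],[0,0,0]]
  ],
  "gripper": -0.35
}}

```text
time: 72.8
tool_pos: [0.4613, -0.0432, 0.2117]
tool_rot: [3.137, 0.247, 3.141]
contact_force: [0.5, -0.4, -0.1]
opening: 0.0297
grip_force: 0.0
```

```bash
python3 - <<'E'
from h import *
s=st(); snap('wrist','w20'); snap('scene','s20')
cups('w20',(.42,.57,-.15,.01),(.106,.120)); cups('w20',(.42,.57,-.12,.0),(.13,.16))
W,p=cloud('s20'); q=W[(np.abs(W[...,0]-.49)<.06)&(W[...,1]>-.36)&(W[...,1]<-.2)&(W[...,2]>.24)&(W[...,2]<.4)]
print('lid',q.min(0).round(3),q.max(0).round(3))
z5=rot(.35,.3).as_matrix()[:,2]
gt((.38,-.10,.41),.25); p1=np.array((.38,-.10,.41))+T*rot(.25).as_matrix()[:,2]
gt((.40,-.345,.42),.25,frm=p1); p2=np.array((.40,-.345,.42))+T*rot(.25).as_matrix()[:,2]
go((.4633,-.32,.3368),.35,.3,frm=p2)
print((rot(.25).inv()*rot(.35,.3)).as_rotvec()/(np.pi/2))
E
```

```text
t 72.8 pos [ 0.4613 -0.0432  0.2117] rot [3.137 0.247 3.141] F [ 0.5 -0.4 -0.1] op 0.0297 g 0.0 q [-0.32  0.06  1.86  0.1   0.99 -1.94]
w20 knob 21 [0.4259 0.0035 0.113 ] med [0.4236 0.0021 0.1133] ext [0.011 0.009 0.013]
w20 knob 307 [ 0.4555 -0.0429  0.113 ] med [ 0.4534 -0.0434  0.1175] ext [0.016 0.016 0.014]
w20 knob 311 [ 0.4557 -0.0994  0.1134] med [ 0.4537 -0.0987  0.1175] ext [0.017 0.017 0.013]
w20 knob 50 [ 0.475  -0.0748  0.1132] med [ 0.4738 -0.0744  0.1131] ext [0.005 0.007 0.013]
w20 knob 20 [ 0.5002 -0.0687  0.1102] med [ 0.4995 -0.0677  0.1093] ext [0.003 0.004 0.008]
w20 knob 253 [ 0.537  -0.0151  0.113 ] med [ 0.5527 -0.0147  0.1103] ext [0.066 0.05  0.014]
w20 knob 252 [ 0.5258 -0.0977  0.113 ] med [ 0.5226 -0.0969  0.1171] ext [0.016 0.016 0.014]
w20 knob 246 [ 0.5275 -0.0435  0.1129] med [ 0.5243 -0.0434  0.117 ] ext [0.016 0.017 0.013]
w20 knob 266 [ 0.549  -0.1321  0.113 ] med [ 0.5542 -0.1338  0.1113] ext [0.038 0.036 0.014]
w20 knob 434 [ 0.4871 -0.0721  0.1429] med [ 0.4843 -0.072   0.152 ] ext [0.019 0.015 0.026]
lid [ 0.43  -0.319  0.24 ] [ 0.542 -0.251  0.344]
tip now [ 0.4539 -0.0437  0.2473]
turn [ 0.002  0.001 -0.   ] min rows 0.0 | shift [ 1.254 -2.254 -7.038] rows 7.0
tip now [ 0.4539 -0.0437  0.2473]
turn [ 0.002  0.001 -0.   ] min rows 0.0 | shift [-0.874 -9.8   -0.19 ] rows 9.8
turn [-0.181 -0.062  0.056] min rows 1.7 | shift [-1.306  0.373  2.796] rows 2.8
[-0.18253142 -0.06318364  0.05646358]
```

>>> {"api": "send_rows", "payload": {
  "plan": [
    [[0.18,-0.32,-1],[0,0,0]],
    [[0.18,-0.32,-1],[0,0,0]],
    [[0.18,-0.32,-1],[0,0,0]],
    [[0.18,-0.32,-1],[0,0,0]],
    [[0.18,-0.32,-1],[0,0,0]],
    [[0.18,-0.32,-1],[0,0,0]],
    [[0.18,-0.32,-1],[0,0,0]],
    [[-0.09,-0.98,-0.02],[0,0,0]],
    [[-0.09,-0.98,-0.02],[0,0,0]],
    [[-0.09,-0.98,-0.02],[0,0,0]]
  ],
  "gripper": -0.2
}}

```text
time: 74.15
tool_pos: [0.3943, -0.1743, 0.3743]
tool_rot: [3.136, 0.246, 3.141]
contact_force: [1.4, -0.1, -0.1]
opening: 0.0366
grip_force: 0.0
```

>>> {"api": "send_rows", "payload": {
  "plan": [
    [[-0.09,-0.98,-0.02],[0,0,0]],
    [[-0.09,-0.98,-0.02],[0,0,0]],
    [[-0.09,-0.98,-0.02],[0,0,0]],
    [[-0.09,-0.98,-0.02],[0,0,0]],
    [[-0.09,-0.98,-0.02],[0,0,0]],
    [[-0.09,-0.98,-0.02],[0,0,0]],
    [[-0.09,-0.98,-0.02],[0,0,0]],
    [[0,0,0],[-0.09,-0.031,0.028]],
    [[0,0,0],[-0.09,-0.031,0.028]],
    [[0,0,0],[0,0,0]]
  ]
}}

```text
time: 75.4
tool_pos: [0.4078, -0.347, 0.3785]
tool_rot: [2.818, 0.325, 3.029]
contact_force: [-0.4, 0.1, 0.0]
opening: 0.0366
grip_force: 0.0
```

```bash
python3 - <<'E'
from h import *
s=st(); go((.4633,-.32,.3368),.35,.3); go((.4993,-.2935,.244),.35,.3)
snap('top','t21'); W,p=cloud('t21'); q=W[(np.abs(W[...,0]-.49)<.04)&(W[...,1]>-.33)&(W[...,1]<-.29)&(W[...,2]>.26)&(W[...,2]<.31)]
print(len(q),len(q) and (q.min(0).round(3),q.max(0).round(3)))
snap('wrist','w21'); W,p=cloud('w21'); q=W[(np.abs(W[...,0]-.49)<.03)&(W[...,1]>-.33)&(W[...,1]<-.285)&(W[...,2]>.26)&(W[...,2]<.31)]
print(len(q),len(q) and (q.min(0).round(3),q.max(0).round(3),np.median(q,0).round(3)))
E
```

```text
t 75.4 pos [ 0.4078 -0.347   0.3785] rot [2.818 0.325 3.029] F [-0.4  0.1  0. ] op 0.0366 g 0.0 q [-1.14  0.29  1.19  0.45  1.77 -2.59]
turn [ 0.002 -0.004 -0.005] min rows 0.1 | shift [-1.428  0.541  2.557] rows 2.6
turn [ 0.002 -0.004 -0.005] min rows 0.1 | shift [-1.458  0.457  6.677] rows 6.7
171 (array([ 0.45 , -0.315,  0.281]), array([ 0.529, -0.29 ,  0.295]))
430 (array([ 0.46 , -0.319,  0.282]), array([ 0.52 , -0.308,  0.291]), array([ 0.487, -0.314,  0.289]))
```

>>> {"api": "send_rows", "payload": {
  "plan": [
    [[-0.36,0.05,0.64],[0,0,0]],
    [[-0.36,0.05,0.64],[0,0,0]],
    [[-0.36,0.05,0.64],[0,0,0]],
    [[-0.36,0.05,0.64],[0,0,0]],
    [[0,0,0.8],[0,0,0]],
    [[0,0,0.8],[0,0,0]],
    [[0,0,0.8],[0,0,0]],
    [[0,0,0.7],[0,0,0]],
    [[0,0,0.6],[0,0,0]],
    [[0,0,0.5],[0,0,0]]
  ],
  "gripper": -0.45
}}

```text
time: 76.75
tool_pos: [0.5003, -0.2963, 0.2422]
tool_rot: [2.823, 0.329, 3.035]
contact_force: [0.7, -0.1, 0.2]
opening: 0.0253
grip_force: 0.0
```

>>> {"api": "send_rows", "payload": {
  "plan": [
    [[0,0,0],[0,0,0]],
    [[0,0,0],[0,0,0]],
    [[0,0,0],[0,0,0]],
    [[0,0,0],[0,0,0]],
    [[0,0,0],[0,0,0]],
    [[0,0,0],[0,0,0]],
    [[0,0,0],[0,0,0]],
    [[0,0,0],[0,0,0]],
    [[0,0,0],[0,0,0]],
    [[0,0,0],[0,0,0]]
  ],
  "gripper": -1,
  "force": 25
}}

```text
time: 78.0
tool_pos: [0.5, -0.2973, 0.2434]
tool_rot: [2.824, 0.33, 3.034]
contact_force: [0.3, -3.3, 3.2]
opening: 0.01
grip_force: 25.0
```

```bash
python3 - <<'E'
from h import *
s=st(); Rm=R.from_euler('xyz',s['tool_rot']).as_matrix()
h=np.array((-.184,.126)); g=s['tool_pos']-(T+.017)*Rm[:,2]; print('grasp pt',g.round(4),np.hypot(*(g[1:]-h)), np.arctan2(g[2]-.126,g[1]+.184)-.344)
def arc(a,b,n):
    th=np.linspace(a,b,n+1)+.344; P=np.c_[0*th,.202*np.cos(th),.202*np.sin(th)]
    print((np.diff(P,axis=0)@Rm/.025).round(2).tolist())
arc(1.9,.7,20); arc(.7,.02,10); arc(.02,-.02,2)
E
```

```text
t 78.0 pos [ 0.5    -0.2973  0.2434] rot [2.824 0.33  3.034] F [ 0.3 -3.3  3.2] op 0.01 g 25.0 q [-0.94  0.37  1.43  0.46  1.38 -2.56]
grasp pt [ 0.4823 -0.3117  0.2902] 0.20800361206381252 1.8878226801451374
[[-0.05, 0.46, -0.15], [-0.05, 0.47, -0.13], [-0.04, 0.47, -0.1], [-0.03, 0.48, -0.07], [-0.02, 0.48, -0.05], [-0.01, 0.48, -0.02], [0.0, 0.48, 0.01], [0.01, 0.48, 0.03], [0.02, 0.48, 0.06], [0.03, 0.48, 0.09], [0.04, 0.47, 0.12], [0.05, 0.46, 0.14], [0.06, 0.45, 0.17], [0.07, 0.44, 0.19], [0.08, 0.43, 0.22], [0.09, 0.41, 0.24], [0.1, 0.4, 0.26], [0.1, 0.38, 0.29], [0.11, 0.36, 0.31], [0.12, 0.34, 0.33]]
[[0.14, 0.36, 0.39], [0.15, 0.33, 0.41], [0.16, 0.3, 0.43], [0.16, 0.27, 0.45], [0.17, 0.23, 0.47], [0.17, 0.2, 0.48], [0.18, 0.16, 0.49], [0.18, 0.13, 0.5], [0.18, 0.09, 0.51], [0.19, 0.05, 0.51]]
[[0.05, 0.01, 0.15], [0.05, 0.01, 0.15]]
```

>>> {"api": "send_rows", "payload": {
  "plan": [
    [[-0.05,0.46,-0.15],[0,0,0]],
    [[-0.05,0.47,-0.13],[0,0,0]],
    [[-0.04,0.47,-0.1],[0,0,0]],
    [[-0.03,0.48,-0.07],[0,0,0]],
    [[-0.02,0.48,-0.05],[0,0,0]],
    [[-0.01,0.48,-0.02],[0,0,0]],
    [[0,0.48,0.01],[0,0,0]],
    [[0.01,0.48,0.03],[0,0,0]],
    [[0.02,0.48,0.06],[0,0,0]],
    [[0.03,0.48,0.09],[0,0,0]]
  ]
}}

```text
time: 79.25
tool_pos: [0.4992, -0.1842, 0.2863]
tool_rot: [2.822, 0.326, 3.035]
contact_force: [-5.3, -2.5, -1.0]
opening: 0.0097
grip_force: 25.0
```

>>> {"api": "send_rows", "payload": {
  "plan": [
    [[0.04,0.47,0.12],[0,0,0]],
    [[0.05,0.46,0.14],[0,0,0]],
    [[0.06,0.45,0.17],[0,0,0]],
    [[0.07,0.44,0.19],[0,0,0]],
    [[0.08,0.43,0.22],[0,0,0]],
    [[0.09,0.41,0.24],[0,0,0]],
    [[0.1,0.4,0.26],[0,0,0]],
    [[0.1,0.38,0.29],[0,0,0]],
    [[0.11,0.36,0.31],[0,0,0]],
    [[0.12,0.34,0.33],[0,0,0]]
  ]
}}

```text
time: 80.5
tool_pos: [0.4981, -0.0674, 0.2581]
tool_rot: [2.822, 0.323, 3.036]
contact_force: [-6.6, -2.6, -3.9]
opening: 0.0103
grip_force: 25.0
```

>>> {"api": "send_rows", "payload": {
  "plan": [
    [[0.14,0.36,0.39],[0,0,0]],
    [[0.15,0.33,0.41],[0,0,0]],
    [[0.16,0.3,0.43],[0,0,0]],
    [[0.16,0.27,0.45],[0,0,0]],
    [[0.17,0.23,0.47],[0,0,0]],
    [[0.17,0.2,0.48],[0,0,0]],
    [[0.18,0.16,0.49],[0,0,0]],
    [[0.18,0.13,0.5],[0,0,0]],
    [[0,0,0],[0,0,0]],
    [[0,0,0],[0,0,0]]
  ],
  "force": 40
}}

```text
time: 81.75
tool_pos: [0.4971, 0.0052, 0.1797]
tool_rot: [2.828, 0.322, 3.037]
contact_force: [-12.7, -17.5, -6.2]
opening: 0.0096
grip_force: 39.9
```

```bash
python3 - <<'E'
from h import *
s=st(); Rm=R.from_euler('xyz',s['tool_rot']).as_matrix()
for d in (.052,.046):
    g=s['tool_pos']-d*Rm[:,2]; print('grasp pt',g.round(4),np.hypot(g[1]+.184,g[2]-.126), np.arctan2(g[2]-.126,g[1]+.184)-.344)
E
```

```text
t 81.75 pos [0.4971 0.0052 0.1797] rot [2.828 0.322 3.037] F [-12.7 -17.5  -6.2] op 0.0096 g 39.9 q [-0.43  0.15  1.93  0.51  0.92 -2.23]
grasp pt [ 0.4798 -0.0091  0.2267] 0.20180723025742578 0.17816123885504453
grasp pt [ 0.4818 -0.0074  0.2212] 0.20061307087172572 0.15066128834550646
```

>>> {"api": "send_rows", "payload": {
  "plan": [
    [[0.09,0.0,0.25],[0,0,0]],
    [[0.09,0.0,0.25],[0,0,0]],
    [[0.09,0.02,0.25],[0,0,0]],
    [[0.09,0.02,0.25],[0,0,0]],
    [[0.04,0,0.1],[0,0,0]],
    [[0.04,0,0.1],[0,0,0]],
    [[0,0,0],[0,0,0]],
    [[0,0,0],[0,0,0]],
    [[0,0,0],[0,0,0]],
    [[0,0,0],[0,0,0]]
  ]
}}

```text
time: 83.0
tool_pos: [0.5, 0.0151, 0.1558]
tool_rot: [2.828, 0.334, 3.037]
contact_force: [-31.2, -21.6, 38.6]
opening: 0.0098
grip_force: 40.0
```

```bash
python3 - <<'E'
from h import *
s=st(); Rm=R.from_euler('xyz',s['tool_rot']).as_matrix()
for d in (.052,.046):
    g=s['tool_pos']-d*Rm[:,2]; print('grasp pt',g.round(4),np.hypot(g[1]+.184,g[2]-.126), np.arctan2(g[2]-.126,g[1]+.184)-.344)
print((np.array([0,0,-.025])@Rm/.025).round(3),(np.array([0,-.025,0])@Rm/.025).round(3))
E
```

```text
t 83.0 pos [0.5    0.0151 0.1558] rot [2.828 0.334 3.037] F [-31.2 -21.6  38.6] op 0.0098 g 40.0 q [-0.41  0.18  1.98  0.55  0.84 -2.27]
grasp pt [0.4822 0.0009 0.2025] 0.2000790061002008 0.04851218032828758
grasp pt [0.4843 0.0025 0.1971] 0.19961417791685193 0.020398294976555487
[ 0.328 -0.291  0.899] [-0.099 -0.957 -0.274]
```

```bash
python3 - <<'E'
from h import *
snap('scene','s22'); snap('top','t22')
for f,g in (('s0','s22'),('t0','t22')):
    A=cloud(f)[0];B=cloud(g)[0]
    for yl in ((-.16,-.12),(-.10,-.06),(-.04,0.0)):
        m=(np.hypot(A[...,0]-.49,A[...,1]+.072)<.095)&(A[...,1]>yl[0])&(A[...,1]<yl[1])&(A[...,2]>.13)&(A[...,2]<.182)
        d=(B-A)[m]; d=d[np.abs(d[:,2])<.03]
        print(f,yl,m.sum(),len(d),np.nanmedian(d,0).round(4) if len(d) else None)
E
```

```text
s0 (-0.16, -0.12) 1112 1109 [ 0.0005  0.0002 -0.0004]
s0 (-0.1, -0.06) 1251 1077 [ 0.0006  0.0003 -0.0006]
s0 (-0.04, 0.0) 757 603 [ 0.0011  0.0007 -0.0011]
t0 (-0.16, -0.12) 615 252 [ 0.0002 -0.0002 -0.0011]
t0 (-0.1, -0.06) 1022 418 [ 0.0001 -0.0001 -0.0007]
t0 (-0.04, 0.0) 816 396 [ 0.0001 -0.0001 -0.0007]
```

>>> {"api": "send_rows", "payload": {
  "plan": [
    [[-0.03,0,-0.07],[0,0,0]],
    [[-0.03,0,-0.07],[0,0,0]],
    [[0,0,0],[0,0,0]],
    [[0,0,0],[0,0,0]],
    [[0,0,0],[0,0,0]],
    [[0,0,0],[0,0,0]],
    [[0,0,0],[0,0,0]],
    [[0,0,-0.3],[0,0,0]],
    [[0,0,-0.7],[0,0,0]],
    [[0,0,-0.9],[0,0,0]]
  ],
  "gripper": -0.3
}}

```text
time: 84.35
tool_pos: [0.4838, 0.0026, 0.1993]
tool_rot: [2.823, 0.328, 3.035]
contact_force: [0.6, 0.3, -0.1]
opening: 0.0323
grip_force: 0.0
```

>>> {"api": "send_rows", "payload": {
  "plan": [
    [[0,0,-0.9],[0,0,0]],
    [[0,0,-0.9],[0,0,0]],
    [[0,0,-0.9],[0,0,0]],
    [[0,0,0],[0,0,0]],
    [[0,0,0],[0,0,0]],
    [[0,0,0],[0,0,0]],
    [[0,0,0],[0,0,0]],
    [[0,0,0],[0,0,0]],
    [[0,0,0],[0,0,0]],
    [[0,0,0],[0,0,0]]
  ]
}}

```text
time: 85.6
tool_pos: [0.4614, -0.016, 0.2594]
tool_rot: [2.823, 0.329, 3.035]
contact_force: [0.4, 0.5, 0.8]
opening: 0.0319
grip_force: 0.0
```

```bash
python3 - <<'E'
from h import *
st(); snap('scene','s23'); snap('top','t23')
for f,g in (('s0','s23'),('t0','t23')):
    A=cloud(f)[0];B=cloud(g)[0]
    for yl in ((-.16,-.12),(-.10,-.06),(-.04,0.0),(0.055,.09)):
        m=(np.abs(A[...,0]-.49)<.08)&(A[...,1]>yl[0])&(A[...,1]<yl[1])&(A[...,2]>.10)&(A[...,2]<.182)
        d=(B-A)[m]; d=d[np.abs(d[:,2])<.03]
        print(f,yl,m.sum(),len(d),np.nanmedian(d,0).round(4) if len(d) else None)
    for c in ((.634,.269),(.649,.157)):
        r=[]
        for X in (A,B):
            q=X[(np.hypot(X[...,0]-c[0],X[...,1]-c[1])<.06)&(X[...,2]>.075)&(X[...,2]<.11)]; r.append(np.median(q,0).round(3) if len(q) else None)
        print('jar',r)
cv2.imwrite('pics/s23c.png',cv2.resize(cv2.imread('pics/s23.png')[130:350,220:480],None,fx=2.7,fy=2.7))
E
```

```text
t 85.6 pos [ 0.4614 -0.016   0.2594] rot [2.823 0.329 3.035] F [0.4 0.5 0.8] op 0.0319 g 0.0 q [-0.54  0.    1.86  0.47  1.16 -2.21]
s0 (-0.16, -0.12) 1538 1530 [ 0.  0. -0.]
s0 (-0.1, -0.06) 1044 1040 [ 0.  0. -0.]
s0 (-0.04, 0.0) 773 767 [ 0.0001  0.     -0.0001]
s0 (0.055, 0.09) 164 164 [ 0.0002  0.0002 -0.0002]
jar [array([0.631, 0.265, 0.086]), array([0.631, 0.264, 0.086])]
jar [array([0.645, 0.147, 0.097]), array([0.645, 0.147, 0.098])]
t0 (-0.16, -0.12) 675 365 [-0.      0.      0.0001]
t0 (-0.1, -0.06) 884 482 [ 0.     -0.     -0.0001]
t0 (-0.04, 0.0) 839 428 [-0.      0.      0.0001]
t0 (0.055, 0.09) 140 139 [-0.      0.      0.0002]
jar [array([0.635, 0.273, 0.087]), array([0.635, 0.273, 0.086])]
jar [array([0.65 , 0.159, 0.099]), array([0.65 , 0.157, 0.099])]
```

View pics/s23c.png

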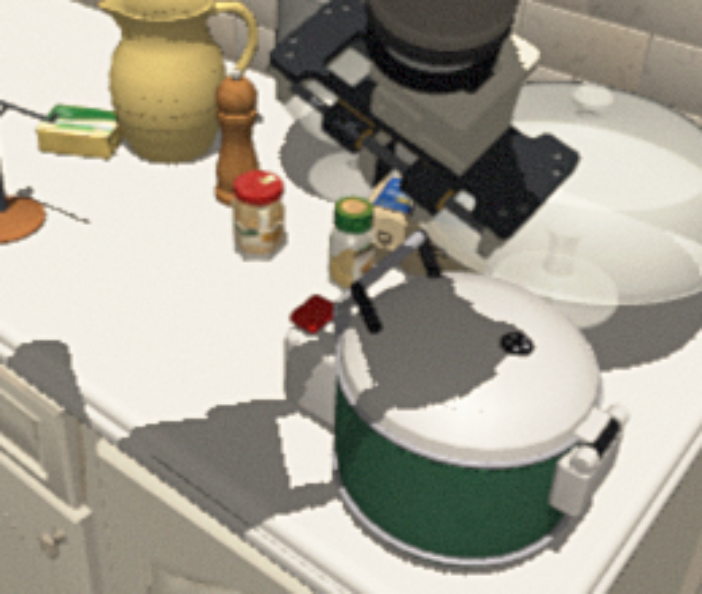

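The picture shows the lid shut with the bar around (390,270), the red button up at (312,312), no cups left on the worktop, and the gripper clear of the lid. The lid matches its starting position to within 0.1 mm, so it has latched.

```bash
python3 -c "
from cell import robot
print(robot.hand_in())"
```

```text
the job is handed in; nothing more can be done
None
```

I handed the job in after about 86 s on the robot's clock: all four custard cups stand upright on the rack in the pot, the lid is shut and latched, the button is up, and neither jar was disturbed; the hand-in reported no verdict, so this rests on my last camera checks.

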